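Load the drying tray with spring cups and post its batch tag

ROBOT

A 7-joint arm with a two-finger parallel gripper is mounted at the origin on the work surface. World frame = base frame: x ahead of the robot, y to its left, z up, the work surface at z = 0. Lengths are in m, angles in rad, forces in N, time in s.
With the tool pointing down it reaches from about 0.4 to 0.75 m from the base axis. Payload 19.5 kg.
Tool frame: the origin (TCP) lies on the centre line of the jaws, within the pads' length; the fingertips stand manip.tips_ahead ahead of it and the grasp point (between the pads) lies 11 mm behind it (manip.tips_ahead is the distance from the TCP to the fingertips, in m); z points along the fingers, y is the line along which they close (so a half turn about z gives the same grasp; the last joint's range is limited). The gripper opens to 85 mm and grips with 20 to 120 N. Pads are 22 mm wide; open, the fingers measure 114 mm over their backs; the gripper's body (76 mm by 85 mm) begins 54 mm behind the grasp point. The pads swing forward as they close: fully open they stand 13 mm farther back than shut.
Start: joints at [-0.042, 0.707, -0.028, 1.485, 0.022, 0.951, -0.075], TCP at [0.575, 0, 0.239] pointing down, gripper open.
Joint ranges: [-2.71, 2.71], [-0.32, 2.16], [-1.57, 1.52], [0, 2.45], [-1.46, 4.6], [0, 2.02], [-2.83, 2.83]. Speed limits (rad/s): [1.89, 1.89, 2.57, 2.57, 3.01, 3.01, 3.01].

INTERFACE

Orientations are given as a rotation vector (axis times angle).
In Python, from bench import manip gives the robot as it stands. The module is installed in compiled form; this text tells all that it offers.
- The arm moves only by the shell command python3 -m pendant 'ROWS' [FORCE]. ROWS is JSON, one flat list of numbers, 5 for each row, row after row: the opening, from -1 (shut) to 1 (fully open), then the shift along the tool's x, y, z each as a share of 250 mm, from -1 to 1, then the turn about the tool's z as a share of 0.12 rad, from -1 to 1. In form: [hand, dx, dy, dz, roll, hand, dx, dy, dz, roll, ...]. A call has 1 to 8 rows; each row shifts and turns the commanded pose from where the row before left it, along the tool's axes as they then stand; what a row does not reach is not made up. A row lasts 1/12 s, in which the tool goes at most 41.7 mm and 7.16 degrees, less where a joint would pass 70% of its speed; a pose out of reach is approached as far as the arm can. A call with a number of a shift or a turn outside -1 to 1 is refused whole. A call with a gripper value outside its range is refused whole. The fingers move at their own pace and stop on an object; FORCE is the grip in N (left out, the last holds). Time passes only in rows, so rows that do not move let the fingers close. It gives the time, the measured TCP pose, the force, the opening and the grip force at its end, in the units of the state.
- manip.state(): the state, without advancing time (a new reading comes with each control period).
- manip.camera(name): name is "scene" or "side" or "wrist"; returns a dict with "pixels" (480x640x3 uint8, blue, green, red), "fov_y" (degrees; the focal length in pixels is half the picture's height over the tangent of half this angle, whatever the lens; pixels are square), "cx", "cy" (the principal point, pixels), "pose" (4x4, takes a point from camera to world coordinates). Camera axes: x right, y down, z forward; pixel columns grow to the right and rows downward; lengths in m; the calibration is good to about 2 mm. A picture is of the moment at which its call begins. There is no depth.
- manip.job_done(): hands the job in; it is judged then, once.
The state is a dict: "time_s": time; "joints": joint angles; "joint_vel": joint speeds; "joint_efforts": joint torques, N m; "position": TCP position; "eef_rot": TCP orientation; "ft_force": force on the tool from outside, world axes, zero at the start; "ft_torque": the same for the moment, N m; "gripper_width": finger opening in m; "gripper_force": force on a finger pad.
Only numpy, scipy, OpenCV 4.12 (cv2) and the standard library are available. Lean on these libraries where they do the work, as an engineer would, in place of code of your own. Each camera call takes 0.05 s, during which the arm holds its last target. There are 200 camera calls.

TASK

Put every washed spring cup on the drying tray, mouth down over a peg of its own (any peg) with its flange resting flat on the tray. When all the cups are on, hook the batch tag hanger onto the rail a hand's breadth (about 10 cm) to one side of the white mark, then slide it along the rail, without lifting it off, until it hangs centred on the mark. Let go of everything and leave the jar, tray stack and screwdriver where they are.

Things in the scene. Friction and masses are not known exactly. Their poses are not given: they have to be found in the camera images.
- cup0: aluminium spring cup, 0.2 kg: tube 100 mm long, closed at one end, outer diameter 48, bore 40, inner depth 95 mm, square flange 58 x 58 x 6 mm round its mouth. Origin: centre of the closed end's outside; z along the axis to the mouth. Starts lying (mouth 3 degrees up) on a flat of the flange, so it does not roll, mouth towards +y give or take 50 degrees. May be absent
- cup1: another spring cup, the same as cup0 in every way; may be absent
- cup2: another spring cup, the same as cup0 in every way; may be absent
- cup3: another spring cup, the same as cup0 in every way; may be absent
- cup4: another spring cup, the same as cup0 in every way; may be absent
- cup0_mouth (a point): centre of the mouth of cup0, 100 mm from its origin along its z, level with the flange's face; absent with its cup
- cup1_mouth (a point): centre of the mouth of cup1, 100 mm from its origin along its z, level with the flange's face; absent with its cup
- cup2_mouth (a point): centre of the mouth of cup2, 100 mm from its origin along its z, level with the flange's face; absent with its cup
- cup3_mouth (a point): centre of the mouth of cup3, 100 mm from its origin along its z, level with the flange's face; absent with its cup
- cup4_mouth (a point): centre of the mouth of cup4, 100 mm from its origin along its z, level with the flange's face; absent with its cup
- tray: fixed black drying tray, a plate 100 x 420 x 12 mm with five upright steel pegs in a row along its y, 90 mm apart. Pegs: 24 mm diameter, 60 mm tall above the plate, tapered at the top 10 mm. Origin: centre of the plate's underside, z up, y along the row
- peg0 (a point): foot of peg 0 of the tray, on its axis at the plate's top face (peg 0 is at the tray's -y end)
- peg1 (a point): foot of peg 1 of the tray, on its axis at the plate's top face
- peg2 (a point): foot of peg 2 of the tray, on its axis at the plate's top face
- peg3 (a point): foot of peg 3 of the tray, on its axis at the plate's top face
- peg4 (a point): foot of peg 4 of the tray, on its axis at the plate's top face
- rail: fixed horizontal dark steel rail, a round bar 14 mm in diameter and 360 mm long on two end posts, its axis 200 mm above the bench. Origin: on the bench under the bar's middle; y runs along the bar, x points away from the robot
- mark: white band 16 mm wide round the rail, flush with it: the mark. Origin: on the bar's axis at the middle of the band; y along the bar, x away from the robot, z up
- hanger: batch tag hanger of bent steel, C-shaped from the side, 179 mm tall, 60 wide (y), 44 deep (x), 0.3 kg; stands on its foot. Origin: centre of the foot's underside, z up, x to its open side (starts facing away from the robot, give or take 20 degrees). Front plate at x -22 to -17; the foot's rear edge has a toe rising to z 16. Hung on the rail it balances upright, origin 108 mm below the rail's axis
- hanger_seat (a point): middle of the underside of the hanger's top bridge, 115 mm above its origin; 7 mm above the rail's axis when hung. The bridge is 44 mm deep (x) and 6 mm thick; at its rear a lip at x 17 to 22 mm hangs down 30 mm (to z 85). The rail goes in from the open side (+x) between toe and lip, then the bridge is lowered onto it
- hanger_grip (a point): middle of the hanger's upright grip tab, 148 mm above the hanger's origin. The tab is 12 mm thick (x), 40 mm wide (y), and rises from the bridge's top at z 121 to z 179 mm
- jar: bystander: amber jar, 64 mm wide, 100 mm tall; origin centre of underside
- stack: bystander: stack of black trays, 110 x 260 x 96 mm; origin centre of underside
- driver: bystander: screwdriver lying on the bench; origin at its middle

How it is judged:
By the outcome, as a careful person would: the job done as asked, in the order asked, and still so for the second after the job is handed in, with the robot touching nothing.
Of cup0, cup1, cup2, cup3, cup4 only 3 to 5 are there at a start; the rules pass over those that are not, and their reading is None.
At some moment in a run one of cup0, cup1, cup2, cup3, cup4 may be knocked a few centimetres aside while the robot is not near it.
It also fails if it takes over 210 s, if anything falls off the work surface, if the arm or the gripper's body presses on something with over 40 N, if the wrist force passes 120 N, or if a joint passes its speed limit or range.

## Working session

There is one attempt and no reset: what is moved stays moved. The work goes in short steps, Python scripts to look and compute and a shell command to move; the robot and the scene stay as the last step left them, time stands still between calls to the robot, and variables do not carry over. Pictures are saved under pics/ and viewed, at most 19 in all, crops included, and the job is handed in when it is done.

```bash
mkdir -p pics
python3 - <<'E'
from bench import manip
import cv2,numpy as np
print(manip.tips_ahead,{k:np.round(v,3) for k,v in manip.state().items()})
for n in("scene","side","wrist"):
    c=manip.camera(n);cv2.imwrite(f"pics/{n}0.png",c["pixels"]);print(n,c["fov_y"],c["cx"],c["cy"],np.round(c["pose"],3).tolist(),[k for k in c])
E
```

```text
0.008 {'time_s': np.float64(0.0), 'joints': array([-0.042,  0.707, -0.028,  1.485,  0.022,  0.951, -0.076]), 'joint_vel': array([-0.001,  0.001, -0.   ,  0.001, -0.002, -0.   , -0.001]), 'joint_efforts': array([-3.0000e-03, -8.8321e+01,  1.2330e+00, -2.3617e+01,  1.7000e-02,
        6.0000e-03, -0.0000e+00]), 'position': array([0.575, 0.   , 0.239]), 'eef_rot': array([-2.221e+00, -2.221e+00,  1.000e-03]), 'ft_force': array([ 0.79 ,  0.682, -0.276]), 'ft_torque': array([ 0.038, -0.018, -0.018]), 'gripper_force': np.float64(0.0), 'gripper_width': np.float64(0.085)}
scene 50.05481503499657 314.51441628052453 247.38767155765817 [[-0.184, 0.837, -0.516, 1.181], [0.983, 0.157, -0.096, 0.102], [0.001, -0.525, -0.851, 1.067], [0.0, 0.0, 0.0, 1.0]] ['pixels', 'fov_y', 'cx', 'cy', 'pose']
side 48.33540611755061 320.4808920337201 237.3950037917643 [[-0.891, -0.361, 0.277, 0.201], [-0.455, 0.69, -0.563, 0.799], [0.013, -0.628, -0.778, 1.252], [0.0, 0.0, 0.0, 1.0]] ['pixels', 'fov_y', 'cx', 'cy', 'pose']
wrist 58.492083309158204 320.0241150428849 239.66273900039718 [[1.0, 0.0, -0.002, 0.574], [-0.0, -0.955, -0.295, 0.076], [-0.002, 0.295, -0.955, 0.373], [0.0, 0.0, 0.0, 1.0]] ['pixels', 'fov_y', 'cx', 'cy', 'pose']
```

View pics/scene0.png

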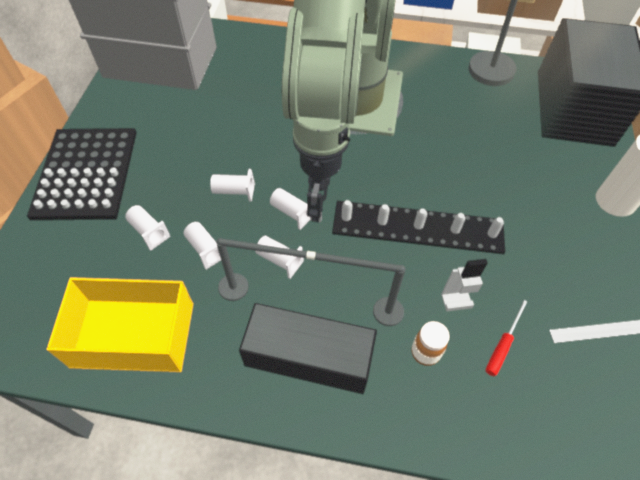

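View pics/side0.png

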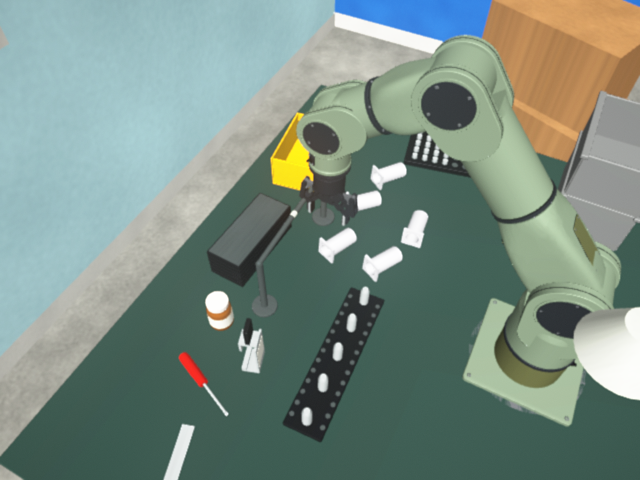

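```bash
cat > h.py <<'E'
from bench import manip
import cv2,numpy as np
from scipy.optimize import minimize
def snap(n,save=None):
    c=manip.camera(n)
    if save: cv2.imwrite(f"pics/{save}.png",c["pixels"])
    return c
def foc(c): return 240/np.tan(np.radians(c["fov_y"]/2))
def proj(c,P):
    P=np.atleast_2d(P); T=np.array(c["pose"]); q=(P-T[:3,3])@T[:3,:3]
    return q[:,:2]/q[:,2:]*foc(c)+[c["cx"],c["cy"]]
def ray(c,u,v,z):
    T=np.array(c["pose"]); d=T[:3,:3]@[(u-c["cx"])/foc(c),(v-c["cy"])/foc(c),1]
    return T[:3,3]+d*(z-T[2,3])/d[2]
def tri(obs): # [(c,u,v)...] -> point, residual
    A=[];b=[]
    for c,u,v in obs:
        T=np.array(c["pose"]);d=T[:3,:3]@[(u-c["cx"])/foc(c),(v-c["cy"])/foc(c),1];d/=np.linalg.norm(d)
        M=np.eye(3)-np.outer(d,d);A.append(M);b.append(M@T[:3,3])
    A=np.vstack(A);b=np.hstack(b);x,*_=np.linalg.lstsq(A,b,rcond=None);return x,np.linalg.norm(A@x-b)
a=np.linspace(0,2*np.pi,40)
ring=lambda r,z:np.c_[r*np.cos(a),r*np.sin(a),0*a+z]
TUBE=np.vstack([ring(.024,0),ring(.024,.094)])
FL=np.array([[x,y,z] for x in(-.029,.029) for y in(-.029,.029) for z in(.094,.1)])
def lying(x,y,yaw): # x,y = closed end centre; yaw = heading of mouth
    t=np.radians(2.9);z=np.array([np.cos(yaw)*np.cos(t),np.sin(yaw)*np.cos(t),np.sin(t)])
    s=np.array([-np.sin(yaw),np.cos(yaw),0]);return np.c_[s,np.cross(z,s),z],np.array([x,y,.024])
def mask(c,R,t,S=4):
    m=np.zeros((480*S,640*S),np.uint8)
    for P in(TUBE,FL):
        h=cv2.convexHull(((proj(c,P@R.T+t)+.5)*S).astype(np.float32)).astype(np.int32);cv2.fillConvexPoly(m,h,255)
    return cv2.resize(m,(640,480),interpolation=cv2.INTER_AREA)/255.
def white(c):
    p=c["pixels"].astype(int);return ((p.min(2)>115)&(p.max(2)-p.min(2)<40)).astype(float)
def fit(cams,x,y,yaw,pad=14):
    W=[white(c) for c in cams];B=[]
    for c in cams:
        u=proj(c,np.vstack([TUBE,FL])@lying(x,y,yaw)[0].T+lying(x,y,yaw)[1]);l=np.maximum(u.min(0)-pad,0).astype(int);h=np.maximum(u.max(0)+pad,1).astype(int);B.append((slice(l[1],h[1]),slice(l[0],h[0])))
    def cost(p):
        R,t=lying(p[0]/100,p[1]/100,p[2]/10);s=0
        for c,w,b in zip(cams,W,B):
            m=mask(c,R,t);s+=np.abs(m-w)[b].sum()/max(m.sum(),1)
        return s/len(cams)
    r=minimize(cost,[x*100,y*100,yaw*10],method="Nelder-Mead",options=dict(initial_simplex=np.array([[x*100,y*100,yaw*10]]*4)+np.vstack([np.zeros(3),np.eye(3)*1.5]),xatol=.01,fatol=1e-4))
    return r.x/[100,100,10],r.fun
def seed(c,a,b):
    A=ray(c,*a,.03);B=ray(c,*b,.03);d=B-A;return A[0],A[1],np.arctan2(d[1],d[0])
E
python3 - <<'E'
from h import *
sc,si=snap("scene"),snap("side")
for k,(A,B) in dict(a=((213,184),(252,184)),b=((277,198),(310,217)),c=((132,214),(160,238)),d=((192,231),(214,260)),e=((263,244),(296,264))).items():
    s=seed(sc,A,B);p,f=fit([sc],*s);q,g=fit([si],*p); print(k,np.round(s,3),np.round(p,3),round(f,2),np.round(q,3),round(g,2), np.round(ray(sc,*B,.03)[:2],3))
for i,(u,v) in enumerate([(348,204),(384,208),(420,212),(458,217),(495,221)]): print("pegtop",ray(sc,u,v,.07).round(3))
for u,v in[(335,203),(333,235),(503,250),(504,220)]: print("traycorner",ray(sc,u,v,.012).round(3))
print("rail",[ray(sc,*q,.2).round(3)for q in[(221,242),(311,255),(401,269)]])
print("hanger",[ray(sc,*q,z).round(3)for *q,z in[(473,268,.179),(458,305,0),(470,285,.12)]])
for n,b in(("h",(400,200,120,150)),("r",(0,0,0,0))):
    if b[2]: 
        x,y,w,h=b;cv2.imwrite("pics/hang.png",np.hstack([cv2.resize(sc["pixels"][230:330,400:540],None,fx=3,fy=3),cv2.resize(si["pixels"][290:390,190:310],None,fx=3,fy=3)]))
E
```

```text
a [ 0.413 -0.306  1.756] [ 0.405 -0.309  1.657] 0.08 [ 0.407 -0.306  1.681] 0.42 [ 0.395 -0.207]
b [ 0.426 -0.134  1.145] [ 0.415 -0.14   1.062] 0.43 [ 0.416 -0.14   1.1  ] 0.62 [ 0.468 -0.042]
c [ 0.541 -0.475  1.036] [ 0.534 -0.474  0.964] 0.1 [ 0.532 -0.473  0.963] 0.71 [ 0.595 -0.383]
d [ 0.562 -0.314  0.834] [ 0.552 -0.318  0.826] 0.2 [ 0.55  -0.319  0.85 ] 0.8 [ 0.63  -0.239]
e [ 0.566 -0.137  1.153] [ 0.563 -0.142  1.172] 0.48 [ 0.564 -0.141  1.192] 0.31 [ 0.605 -0.049]
pegtop [0.442 0.046 0.07 ]
pegtop [0.438 0.133 0.07 ]
pegtop [0.434 0.218 0.07 ]
pegtop [0.432 0.308 0.07 ]
pegtop [0.427 0.394 0.07 ]
traycorner [0.402 0.01  0.012]
traycorner [0.498 0.021 0.012]
traycorner [0.466 0.43  0.012]
traycorner [0.376 0.433 0.012]
rail [array([ 0.678, -0.181,  0.2  ]), array([0.674, 0.001, 0.2  ]), array([0.673, 0.178, 0.2  ])]
hanger [array([0.632, 0.319, 0.179]), array([0.626, 0.332, 0.   ]), array([0.638, 0.329, 0.12 ])]
```

View pics/wrist0.png

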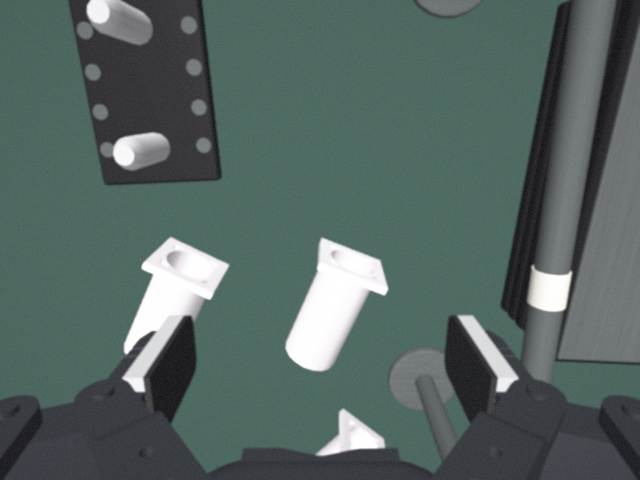

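View pics/hang.png

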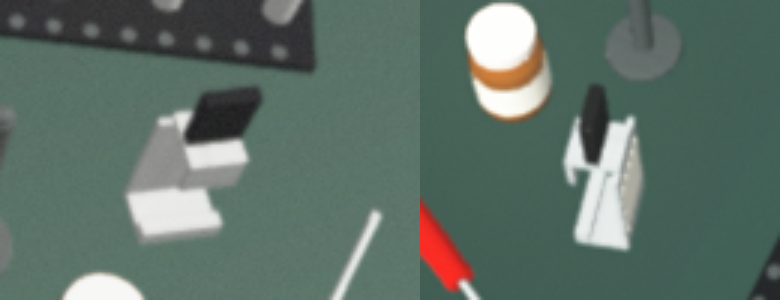

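```bash
cat >> h.py <<'E'
from scipy.spatial.transform import Rotation as Ro
def plan(x,y,z,yaw=None):
    s=manip.state();R=Ro.from_rotvec(s["eef_rot"]).as_matrix();cur=np.arctan2(R[1,0],R[0,0]);w=0
    if yaw is not None: w=-((yaw-cur+np.pi)%(2*np.pi)-np.pi)
    R2=R@Ro.from_rotvec([0,0,w]).as_matrix();d=R2.T@(np.array([x,y,z])-s["position"])/.25
    print("t%.1f"%s["time_s"],"pos",s["position"].round(4),"yaw %.3f j7 %.2f"%(cur,s["joints"][6]),"w %.3f F"%s["gripper_width"],s["ft_force"].round(1),"| roll total %.2f; shift total"%(w/.12),d.round(3),"norm %.2f"%np.linalg.norm(d))
E
python3 -c "
from h import *
plan(.4235,-.124,.12,1.08)"; python3 -m pendant '[1,0,0,0,1, 1,0,0,0,1, 1,0,0,0,1, 1,0,0,0,1]'; python3 -c "
from h import *
plan(.4235,-.124,.12,1.08)"
```

```text
t0.2 pos [0.5749 0.     0.2391] yaw 1.571 j7 -0.08 w 0.085 F [ 0.3 -0.4  0.4] | roll total 4.09; shift total [-0.723 -0.3    0.477] norm 0.92
time_s: 0.58
position: [0.5749, 0.0, 0.2392]
eef_rot: [-2.691, -1.622, 0.0]
ft_force: [-0.5, 0.4, 0.2]
gripper_width: 0.0856
gripper_force: 0.0
t0.6 pos [0.5749 0.     0.2392] yaw 1.085 j7 -0.46 w 0.086 F [-0.5  0.4  0.2] | roll total 0.04; shift total [-0.723 -0.3    0.477] norm 0.92
```

```bash
python3 -m pendant '[1,-0.103,-0.043,0.068,0, 1,-0.103,-0.043,0.068,0, 1,-0.103,-0.043,0.068,0, 1,-0.103,-0.043,0.068,0, 1,-0.103,-0.043,0.068,0, 1,-0.103,-0.043,0.068,0, 1,-0.103,-0.043,0.068,0, 1,0,0,0,0]' | sed -n 2p
python3 - <<'E'
from h import *
sc,si=snap("scene","scene1"),snap("side","side1");w=snap("wrist","wrist1")
for k,p in dict(b=(.415,-.14,1.08),e=(.563,-.142,1.18),d=(.551,-.318,.83)).items():
    for c in(sc,si,w):
        q,f=fit([c],*p);print(k,q.round(3),round(f,2))
plan(.4235,-.124,.013,1.08)
cv2.imwrite("pics/w1.png",np.hstack([sc["pixels"][120:320,150:450],w["pixels"][::2,::2][:200]]))
E
```

```text
position: [0.4207, -0.128, 0.1184]
b [ 0.416 -0.14   1.092] 0.22
b [ 0.415 -0.139  1.076] 0.48
b [ 0.416 -0.139  1.09 ] 0.03
e [ 0.563 -0.141  1.156] 0.51
e [ 0.562 -0.141  1.174] 0.3
e [ 0.563 -0.141  1.18 ] 0.01
d [ 0.552 -0.318  0.826] 0.17
d [ 0.554 -0.318  0.876] 0.58
d [ 0.555 -0.31   0.774] 0.26
t1.4 pos [ 0.4254 -0.125   0.1204] yaw 1.091 j7 -0.20 w 0.085 F [ 1.   0.4 -0. ] | roll total 0.09; shift total [ 0.    -0.009  0.429] norm 0.43
```

View pics/w1.png

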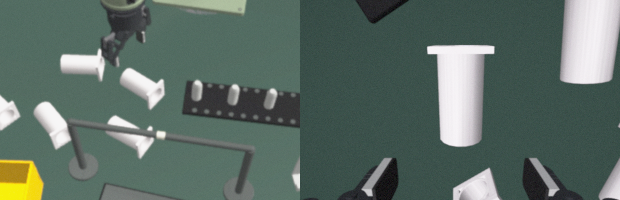

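```bash
python3 -m pendant '[1,0,0.0,0.143,0, 1,0,0,0.143,0, 1,0,0,0.143,0, -1,0,0,0,0, -1,0,0,0,0, -1,0,0,0,0, -1,0,0,0,0, -1,0,0,0,0]' 30; python3 -m pendant '[-1,0,0,0,0, -1,0,0,-0.1,0, -1,0,0,-0.1,0, -1,0,0,-0.1,0, -1,0,0,-0.1,0]'
python3 - <<'E'
from h import *
w=snap("wrist");si=snap("side")
cv2.imwrite("pics/w2.png",np.hstack([cv2.resize(si["pixels"][150:350,250:500],None,fx=1.5,fy=1.5),w["pixels"][::2,::2]])[:400] if 0 else np.hstack([si["pixels"][130:370,250:500],w["pixels"][::2,::2]]))
plan(.42,-.12,.12,1.08)
E
```

```text
time_s: 2.07
position: [0.4263, -0.1252, 0.0151]
eef_rot: [2.683, 1.629, 0.004]
ft_force: [0.4, 0.1, 13.0]
gripper_width: 0.0475
gripper_force: 31.5
time_s: 2.48
position: [0.4251, -0.1251, 0.1156]
eef_rot: [2.685, 1.629, 0.002]
ft_force: [-0.0, -0.7, -2.0]
gripper_width: 0.0473
gripper_force: 32.5
t2.6 pos [ 0.4263 -0.1255  0.1172] yaw 1.091 j7 -0.19 w 0.047 F [ 0.3  0.4 -2.9] | roll total 0.09; shift total [ 0.007 -0.033 -0.012] norm 0.04
```

View pics/w2.png

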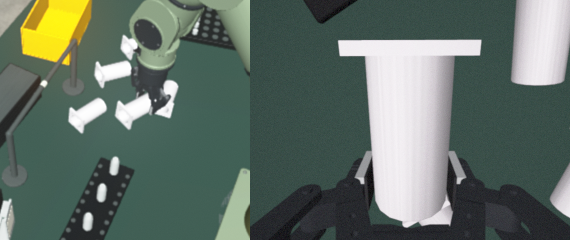

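```bash
python3 -m pendant '[-1,0,0,0,0, -1,0,0,-0.05,0, -1,0,0,0.05,0, -1,0,0,-0.05,0, -1,0,0,0.05,0,-1,0,0,0,0]' 20|tail -2
python3 - <<'E'
from h import *
w=snap("wrist","w3")
W=white(w);print(W[:150,200:450].sum(), [ (np.where(W[r,200:450])[0].min(initial=999),np.where(W[r,200:450])[0].max(initial=-1)) for r in (60,90,130,200,260,320,400)])
E
```

```text
gripper_width: 0.0474
gripper_force: 32.5
14961.0 [(np.int64(999), np.int64(-1)), (np.int64(0), np.int64(249)), (np.int64(30), np.int64(206)), (np.int64(35), np.int64(201)), (np.int64(40), np.int64(198)), (np.int64(24), np.int64(216)), (np.int64(50), np.int64(197))]
```

```bash
python3 -m pendant '[-1,0,0,0.132,0, -1,0,0,0.132,0, -1,0,0,0.13,0, 0.6,0,0,0,0, 0.6,0,0,0,0, 0.6,0,0,0,0, 0.6,-0.042,0,0,0, 0.6,-0.042,0,0,0]' ; python3 -m pendant '[0.6,0,0,0,0, -1,0,0,0,0, -1,0,0,0,0, -1,0,0,0,0, -1,0,0,0,0, -1,0,0,0,0]' 20;  python3 -m pendant '[-1,0,0,-0.1,0, -1,0,0,-0.1,0, -1,0,0,-0.1,0, -1,0,0,-0.1,0,-1,0,0,0,0,-1,0,0,0,0]'
python3 - <<'E'
from h import *
w=snap("wrist");si=snap("side")
cv2.imwrite("pics/w3.png",np.hstack([si["pixels"][130:370,250:500],w["pixels"][::2,::2]]))
plan(.42,-.12,.12,1.08)
E
```

```text
time_s: 3.8
position: [0.4156, -0.1445, 0.0161]
eef_rot: [2.684, 1.63, 0.002]
ft_force: [-0.6, -0.2, -0.0]
gripper_width: 0.0684
gripper_force: 0.0
time_s: 4.3
position: [0.4155, -0.1441, 0.015]
eef_rot: [2.685, 1.629, 0.0]
ft_force: [-0.2, -3.4, 9.1]
gripper_width: 0.0472
gripper_force: 19.1
time_s: 4.8
position: [0.4158, -0.1436, 0.1154]
eef_rot: [2.684, 1.63, 0.002]
ft_force: [-0.4, 0.1, -2.4]
gripper_width: 0.0468
gripper_force: 24.6
t4.9 pos [ 0.4152 -0.1435  0.114 ] yaw 1.091 j7 -0.17 w 0.047 F [ 0.4 -0.3 -2.6] | roll total 0.09; shift total [ 0.092 -0.027 -0.024] norm 0.10
```

View pics/w3.png

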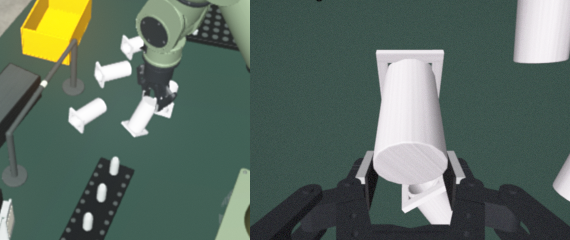

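```bash
python3 -m pendant '[-1,0,0,-0.1,0, -1,0,0,0.1,0, -1,0,0,-0.1,0, -1,0,0,0.1,0,-1,0,0,-0.1,0, -1,0,0,0.1,0,-1,0,0,0,0,-1,0,0,0,0]'|tail -1
python3 - <<'E'
from h import *
w=snap("wrist");si=snap("side")
cv2.imwrite("pics/w4.png",np.hstack([si["pixels"][130:370,250:500],w["pixels"][::2,::2]]))
plan(.42,-.12,.12,1.08)
E
```

```text
gripper_force: 26.5
t5.7 pos [ 0.4151 -0.1437  0.1146] yaw 1.091 j7 -0.17 w 0.047 F [ 0.3 -0.1 -1.8] | roll total 0.09; shift total [ 0.093 -0.028 -0.022] norm 0.10
```

View pics/w4.png

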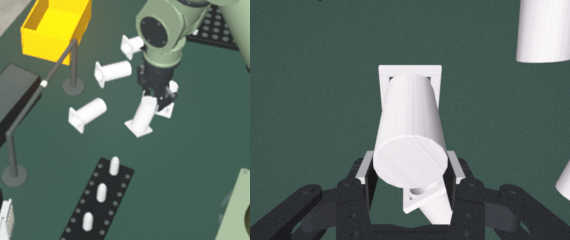

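```bash
for i in 1 2; do python3 -m pendant '[-1,0,0,-0.15,0, -1,0,0,0.15,0, -1,0,0,-0.15,0, -1,0,0,0.15,0,-1,0,0,-0.15,0, -1,0,0,0.15,0,-1,0,0,-0.15,0, -1,0,0,0.15,0]'|tail -1;done
cat >> h.py <<'E'
def held(x0=(8,8,50),c=None,pr=True):
    # cup in jaws: tilt th (deg below horizontal), closed-end centre at tool (ax, 0, az) mm from TCP
    c=c or snap("wrist");s=manip.state();Rt=Ro.from_rotvec(s["eef_rot"]).as_matrix();W=white(c)
    def pose(p):
        th=np.radians(p[2]);z=np.array([np.cos(th),0,np.sin(th)]);y=np.array([0,1.,0])
        return Rt@np.c_[np.cross(y,z),y,z],s["position"]+Rt@np.array([p[0],0,p[1]])/1000
    def cost(p):
        m=mask(c,*pose(p))[:330,200:440];return np.abs(m-W[:330,200:440]).sum()/max(m.sum(),1)
    r=minimize(cost,x0,method="Nelder-Mead",options=dict(initial_simplex=np.array([x0]*4,float)+np.vstack([np.zeros(3),np.diag([8,8,15.])]),xatol=.05,fatol=1e-4))
    if pr: print("held closed-end x,z mm, tilt",r.x.round(1),round(r.fun,3))
    return r.x,r.fun
E
python3 - <<'E'
from h import *
c=snap("wrist","w5")
for t in (30,55,80): held((0,-10,t),c)
E
```

```text
gripper_force: 26.9
gripper_force: 26.9
held closed-end x,z mm, tilt [-14.5 -25.5  57.2] 0.136
held closed-end x,z mm, tilt [ 15.9 -27.5  79.5] 0.101
held closed-end x,z mm, tilt [  6.4 -10.4  73.9] 0.127
```

```bash
python3 -m pendant '[-1,0,0,0.03,0, -1,0,0,0.02,0,-1,0,0,0,0]'|grep -E "pos|ft"; for i in 1 2 3 4; do python3 -m pendant '[-1,0,0,0.014,0,-1,0,0,0,0]'|grep -E "pos|ft";done;python3 - <<'E'
from h import *
c=snap("wrist","w6");held((5,-10,85),c);si=snap("side")
cv2.imwrite("pics/w6c.png",np.hstack([si["pixels"][130:370,250:500],c["pixels"][::2,::2]]))
E
```

```text
position: [0.4153, -0.1438, 0.1019]
ft_force: [-0.2, -0.5, -2.7]
position: [0.4155, -0.1438, 0.0987]
ft_force: [0.6, 0.3, -0.9]
position: [0.4153, -0.1438, 0.0949]
ft_force: [0.4, 0.8, -1.5]
position: [0.4153, -0.1437, 0.0912]
ft_force: [0.5, -0.4, -2.4]
position: [0.4156, -0.1437, 0.0883]
ft_force: [-0.6, 1.2, 14.4]
held closed-end x,z mm, tilt [ 13.9 -12.3  78.3] 0.097
```

View pics/w6c.png

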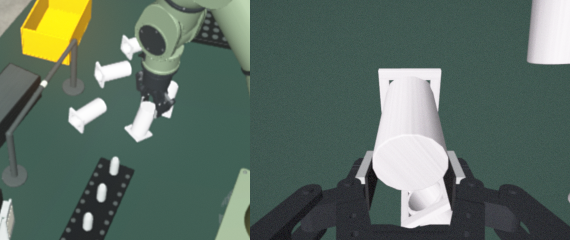

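```bash
python3 -m pendant '[0.6,0,0,0,0, 0.6,0,0,0,0, 0.6,0,0,0,0, 0.6,0,0,-0.12,0, 0.6,0,0,-0.12,0,0.6,0,0,0,0]'|grep -E "pos|ft"
cat >> h.py <<'E'
def stand(x,y,yaw,zm=0.,cams=None,pad=20):
    # cup mouth-down with mouth face at height zm; centre x,y; flange yaw (mod 90deg)
    cams=cams or [snap("wrist")];W=[white(c) for c in cams]
    def pose(p):
        yw=p[2]/10;ex=np.array([np.cos(yw),np.sin(yw),0]);z=np.array([0,0,-1.]);return np.c_[ex,np.cross(z,ex),z],np.array([p[0]/100,p[1]/100,zm+.1])
    p0=np.array([x*100,y*100,yaw*10]);B=[]
    for c in cams:
        R,t=pose(p0);u=proj(c,np.vstack([TUBE,FL])@R.T+t);l=np.clip(u.min(0)-pad,0,639).astype(int);h=np.clip(u.max(0)+pad,1,640).astype(int);B.append((slice(l[1],h[1]),slice(l[0],h[0])))
    def cost(p):
        s=0
        for c,w,b in zip(cams,W,B): m=mask(c,*pose(p));s+=np.abs(m-w)[b].sum()/max(m.sum(),1)
        return s/len(cams)
    r=minimize(cost,p0,method="Nelder-Mead",options=dict(initial_simplex=np.array([p0]*4)+np.vstack([np.zeros(3),np.diag([1.5,1.5,1.5])]),xatol=.01,fatol=1e-4))
    q=r.x/[100,100,10];print("stand",q.round(4),round(r.fun,3));return q
E
python3 - <<'E'
from h import *
c=snap("wrist","w7");s=snap("scene")
for cc in(c,s): q=stand(.421,-.132,1.09,0,[cc])
plan(q[0],q[1],.09)
E
```

```text
position: [0.4163, -0.1442, 0.1517]
ft_force: [0.5, -1.2, -0.7]
stand [ 0.4298 -0.1123  1.103 ] 0.105
stand [ 0.4302 -0.1121  0.9539] 0.485
t8.7 pos [ 0.4157 -0.1438  0.1487] yaw 1.091 j7 -0.16 w 0.068 F [-0.7  0.5 -1.1] | roll total 0.00; shift total [ 0.14  -0.007  0.235] norm 0.27
```

```bash
cat >> h.py <<'E'
PEG=np.vstack([ring(.012,.012),ring(.012,.062),ring(.006,.072)])
def pegs(p): return [np.array([p[0],p[1]])+(i-2)*.09*np.array([-np.sin(p[2]),np.cos(p[2])]) for i in range(5)]
def tray(cams,p0=(.4355,.2215,.05),taper=.006):
    P=PEG.copy();P[80:]=ring(taper,.072);W=[white(c) for c in cams];S=4
    def mk(c,p):
        m=np.zeros((480*S,640*S),np.uint8)
        for g in pegs(p): cv2.fillConvexPoly(m,cv2.convexHull(((proj(c,P+[g[0],g[1],0])+.5)*S).astype(np.float32)).astype(np.int32),255)
        return cv2.resize(m,(640,480),interpolation=cv2.INTER_AREA)/255.
    K=[cv2.dilate(mk(c,p0),np.ones((25,25)))>0 for c in cams]
    f=lambda q:sum(np.abs(mk(c,q/[100,100,10])-w)[k].sum()/500 for c,w,k in zip(cams,W,K))
    x0=np.array(p0)*[100,100,10]
    r=minimize(f,x0,method="Nelder-Mead",options=dict(initial_simplex=np.array([x0]*4)+np.vstack([np.zeros(3),np.diag([.6,.6,.3])]),xatol=.01,fatol=1e-4))
    print("tray",(r.x/[100,100,10]).round(4),round(r.fun,3));return r.x/[100,100,10]
E
python3 -m pendant '[0.6,0.07,-0.003,0,0, 0.6,0.07,-0.004,0,0, 0.6,0,0,0.14,0,0.6,0,0,0.135,0,0.6,0,0,0,0]'; python3 -m pendant '[-1,0,0,0,0,-1,0,0,0,0,-1,0,0,0,0,-1,0,0,0,0,-1,0,0,0,0,-1,0,0,0,0]' 60
python3 - <<'E'
from h import *
s,d=snap("scene"),snap("side")
tray([s]);tray([d]);p=tray([s,d]);print(np.round(pegs(p),4).tolist())
plan(*pegs(p)[4],.22)
E
```

```text
time_s: 9.08
position: [0.4278, -0.1111, 0.0744]
eef_rot: [-2.681, -1.628, 0.008]
ft_force: [0.2, -0.1, -0.3]
gripper_width: 0.068
gripper_force: 0.0
time_s: 9.58
position: [0.4304, -0.1121, 0.0803]
eef_rot: [2.685, 1.629, 0.002]
ft_force: [0.8, -0.3, 13.3]
gripper_width: 0.0467
gripper_force: 63.0
tray [0.4278 0.2246 0.045 ] 0.177
tray [0.4292 0.2252 0.0443] 0.157
tray [0.4288 0.2247 0.045 ] 0.368
[[0.4368, 0.0449], [0.4328, 0.1348], [0.4288, 0.2247], [0.4247, 0.3146], [0.4207, 0.4045]]
t9.7 pos [ 0.4304 -0.1121  0.0803] yaw 1.091 j7 -0.21 w 0.047 F [ 1.   0.3 11.9] | roll total 0.00; shift total [ 1.815 -0.988 -0.56 ] norm 2.14
```

```bash
python3 -m pendant '[-1,0,0,-0.14,0,-1,0,0,-0.14,0,-1,0,0,-0.14,0,-1,0,0,-0.14,0,-1,0,0,0,0]'|grep -E "pos|ft"; python3 -m pendant '[-1,0.13,-0.0706,0,0,-1,0.13,-0.0706,0,0,-1,0.13,-0.0706,0,0,-1,0.13,-0.0706,0,0,-1,0.13,-0.0706,0,0,-1,0.13,-0.0706,0,0,-1,0.13,-0.0706,0,0]'|grep -E "pos|ft";python3 -m pendant '[-1,0.13,-0.0706,0,0,-1,0.13,-0.0706,0,0,-1,0.13,-0.0706,0,0,-1,0.13,-0.0706,0,0,-1,0.13,-0.0706,0,0,-1,0.13,-0.0706,0,0,-1,0.13,-0.0706,0,0,-1,0,0,0,0]'|grep -E "pos|ft"
python3 - <<'E'
from h import *
plan(.4207,.4045,.17);c=snap("wrist","w8")
p=manip.state()["position"]
stand(p[0],p[1],1.09,.14,[c],10)
E
```

```text
position: [0.4312, -0.1123, 0.2249]
ft_force: [0.6, -0.0, -2.1]
position: [0.4248, 0.1488, 0.2196]
ft_force: [1.2, -0.0, -1.9]
position: [0.4183, 0.4125, 0.2186]
ft_force: [-2.0, 0.7, -2.8]
t11.3 pos [0.4183 0.4125 0.2186] yaw 1.098 j7 -1.14 w 0.047 F [-2.   0.7 -2.8] | roll total 0.00; shift total [-0.024  0.024  0.194] norm 0.20
stand [0.4193 0.4158 1.0754] 0.083
```

```bash
python3 -c "
from h import *
plan(.4207,.4045,.093);c=snap('wrist');p=manip.state()['position'];stand(p[0],p[1],1.09,.14,[c],10)"
```

```text
t11.4 pos [0.4193 0.4088 0.2186] yaw 1.095 j7 -1.14 w 0.047 F [-0.9 -1.3 -2.4] | roll total 0.00; shift total [-0.013  0.013  0.503] norm 0.50
stand [0.4202 0.4118 1.0713] 0.088
```

```bash
python3 -m pendant '[-1,-0.01,0.005,0,0,-1,0,0,0.13,0,-1,0,0,0.13,0,-1,0,0,0.1,0,-1,0,0,0,0,-1,0,0,0,0]'|grep -E "pos|ft"; python3 -m pendant '[-1,0,0,0.04,0,-1,0,0,0.04,0,-1,0,0,0.04,0,-1,0,0,0,0]'|grep -E "pos|ft"
```

```text
position: [0.4211, 0.4019, 0.1297]
ft_force: [0.8, 0.4, -0.0]
position: [0.4203, 0.4026, 0.0977]
ft_force: [-0.2, 0.3, -3.2]
```

```bash
python3 -m pendant '[-1,0,0,0.012,0,-1,0,0,0.008,0,-1,0,0,0,0]'|grep -E "pos|ft"; python3 -m pendant '[0.6,0,0,0,0,0.6,0,0,0,0,0.6,0,0,0,0,0.6,0,0,-0.13,0,0.6,0,0,-0.13,0,0.6,0,0,-0.13,0,0.6,0,0,-0.13,0,1,0,0,0,0]'|grep -E "pos|ft"
python3 - <<'E'
from h import *
c=snap("wrist","w9");stand(.4207,.4045,1.09,.012,[c]);s=snap("scene");si=snap("side")
stand(.4207,.4045,1.09,.012,[s,si])
for k,p in dict(a=(.406,-.308,1.66),c=(.533,-.474,.96),d=(.552,-.318,.83),e=(.563,-.141,1.18)).items():
    for cc in(s,si):
        q,f=fit([cc],*p);print(k,q.round(3),round(f,2))
cv2.imwrite("pics/p1.png",np.hstack([s["pixels"][120:360,100:520],si["pixels"][130:370,230:500]]))
plan(.5,.2,.22)
E
```

```text
position: [0.4208, 0.403, 0.0942]
ft_force: [0.3, -0.9, -1.9]
position: [0.4223, 0.4041, 0.2302]
ft_force: [0.3, 0.9, 0.7]
stand [0.4215 0.4039 1.0835] 0.137
stand [0.4215 0.4039 1.0993] 0.165
a [ 0.405 -0.309  1.66 ] 0.09
a [ 0.351 -0.278  1.772] 3.46
c [ 0.535 -0.475  0.984] 0.11
c [ 0.532 -0.473  0.96 ] 0.65
d [ 0.551 -0.319  0.822] 0.23
d [ 0.552 -0.317  0.866] 0.97
e [ 0.564 -0.142  1.173] 0.44
e [ 0.542 -0.059  1.113] 1.99
t13.3 pos [0.4207 0.403  0.2243] yaw 1.091 j7 -1.14 w 0.085 F [-0.2 -0.3 -0.7] | roll total 0.00; shift total [-0.574  0.656  0.017] norm 0.87
```

View pics/p1.png

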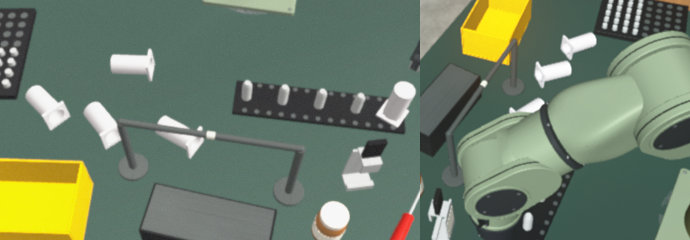

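```bash
python3 -c "
from h import *
plan(.5615,-.1457,.22,1.175)"
```

```text
t13.3 pos [0.4207 0.403  0.2243] yaw 1.091 j7 -1.14 w 0.085 F [-0.2 -0.3 -0.7] | roll total -0.70; shift total [-1.808  1.366  0.017] norm 2.27
```

```bash
python3 -m pendant '[1,0,0,0,-0.7,1,-0.1205,0.091,0,0,1,-0.1205,0.091,0,0,1,-0.1205,0.091,0,0,1,-0.1205,0.091,0,0,1,-0.1205,0.091,0,0,1,-0.1205,0.091,0,0,1,-0.1205,0.091,0,0]' >/dev/null; python3 -m pendant '[1,-0.1205,0.091,0,0,1,-0.1205,0.091,0,0,1,-0.1205,0.091,0,0,1,-0.1205,0.091,0,0,1,-0.1205,0.091,0,0,1,-0.1205,0.091,0,0,1,-0.1205,0.091,0,0,1,-0.1205,0.091,0,0]'|grep -E "pos|ft"; python3 -m pendant '[1,0,0,0.13,0,1,0,0,0.13,0,1,0,0,0.13,0,1,0,0,0,0,1,0,0,0,0]'|grep -E "pos|ft"
python3 - <<'E'
from h import *
c=snap("wrist","w10");q,f=fit([c],.563,-.142,1.175);print(q,f);z=q[2];plan(q[0]-.004*np.cos(z),q[1]-.004*np.sin(z),.018,z)
E
```

```text
position: [0.5611, -0.1474, 0.2233]
ft_force: [0.9, 0.9, 0.5]
position: [0.5606, -0.1454, 0.1259]
ft_force: [0.7, -0.4, 1.3]
[ 0.56300557 -0.1413157   1.18043195] 0.020959054246610858
t15.2 pos [ 0.5615 -0.1456  0.1275] yaw 1.175 j7 -0.13 w 0.086 F [-0.3 -0.7  0.1] | roll total -0.05; shift total [ 0.002 -0.001  0.438] norm 0.44
```

```bash
python3 -m pendant '[1,0.002,0,0.146,0,1,0,0,0.146,0,1,0,0,0.146,0,1,0,0,0,0,-1,0,0,0,0,-1,0,0,0,0,-1,0,0,0,0,-1,0,0,0,0]' 20|grep -E "pos|ft|gr"; python3 -m pendant '[-1,0,0,0,0,-1,0,0,0,0,-1,0,0,-0.1,0,-1,0,0,-0.1,0,-1,0,0,-0.1,0,-1,0,0,-0.1,0,-1,0,0,0,0]'|grep -E "pos|ft|gr"; for i in 1 2 3; do python3 -m pendant '[-1,0,0,-0.15,0, -1,0,0,0.15,0, -1,0,0,-0.15,0, -1,0,0,0.15,0,-1,0,0,-0.15,0, -1,0,0,0.15,0,-1,0,0,-0.15,0, -1,0,0,0.15,0]'|grep gr;done;  python3 - <<'E'
from h import *
c=snap("wrist","w11");held((10,-12,75),c);held((5,-12,50),c);plan(.5615,-.1457,.088)
E
```

```text
position: [0.5626, -0.1454, 0.0199]
ft_force: [-2.9, 1.9, 16.0]
gripper_width: 0.0472
gripper_force: 18.3
position: [0.5634, -0.1457, 0.1231]
ft_force: [0.9, 0.0, -1.5]
gripper_width: 0.0469
gripper_force: 26.4
gripper_width: 0.0472
gripper_force: 28.0
gripper_width: 0.0471
gripper_force: 28.0
gripper_width: 0.047
gripper_force: 28.0
held closed-end x,z mm, tilt [ 12.1 -24.6  76.2] 0.076
held closed-end x,z mm, tilt [ 11.4 -25.   75.8] 0.075
t18.4 pos [ 0.5608 -0.1448  0.1139] yaw 1.175 j7 -0.13 w 0.047 F [ -6.6   0.8 -15.3] | roll total 0.00; shift total [-0.002  0.004  0.104] norm 0.10
```

```bash
python3 -m pendant '[-1,0,0,0.03,0, -1,0,0,0.02,0,-1,0,0,0,0]'|grep -E "pos|ft"; for i in 1 2 3 4; do python3 -m pendant '[-1,0,0,0.014,0,-1,0,0,0,0]'|grep -E "pos|ft";done;python3 - <<'E'
from h import *
held((10,-18,80))
E
```

```text
position: [0.5615, -0.1451, 0.1049]
ft_force: [0.2, -0.8, -2.9]
position: [0.5617, -0.1451, 0.1016]
ft_force: [-0.5, -0.1, -3.0]
position: [0.5615, -0.1451, 0.0976]
ft_force: [0.2, -0.3, -3.0]
position: [0.5619, -0.1449, 0.0948]
ft_force: [-2.1, 1.6, 9.8]
position: [0.5623, -0.1448, 0.0919]
ft_force: [-3.1, 3.8, 23.0]
held closed-end x,z mm, tilt [ 13.8 -16.5  79.5] 0.109
```

```bash
python3 -m pendant '[0.6,0,0,0,0, 0.6,0,0,0,0, 0.6,0,0,0,0, 0.6,0,0,-0.12,0, 0.6,0,0,-0.12,0,0.6,0,0,0,0]'|grep -E "pos|ft"
python3 - <<'E'
from h import *
q=stand(.574,-.113,1.175,0);stand(*q,0,[snap("scene")])
plan(q[0],q[1],.08)
E
```

```text
position: [0.5632, -0.1457, 0.1553]
ft_force: [1.8, 0.2, 1.6]
stand [ 0.5725 -0.1128  1.1629] 0.029
stand [ 0.5728 -0.1156  1.1913] 0.399
t20.0 pos [ 0.5618 -0.1452  0.1515] yaw 1.175 j7 -0.13 w 0.068 F [ 0.4  0.8 -0.1] | roll total 0.00; shift total [ 0.136 -0.011  0.286] norm 0.32
```

```bash
python3 -m pendant '[0.6,0.07,-0.005,0,0, 0.6,0.066,-0.005,0,0, 0.6,0,0,0.1,0,0.6,0,0,0.1,0,0.6,0,0,0.086,0,0.6,0,0,0,0,-1,0,0,0,0,-1,0,0,0,0]' 60|grep pos; python3 -m pendant '[-1,0,0,0,0,-1,0,0,0,0,-1,0,0,0,0,-1,0,0,-0.14,0,-1,0,0,-0.14,0,-1,0,0,-0.14,0,-1,0,0,-0.14,0,-1,0,0,0,0]'|grep -E "pos|ft|gr"
python3 - <<'E'
from h import *
plan(.4247,.3146,.22)
E
```

```text
position: [0.5727, -0.113, 0.0801]
position: [0.5742, -0.1132, 0.2256]
ft_force: [0.8, 0.6, -1.7]
gripper_width: 0.0473
gripper_force: 63.6
t21.4 pos [ 0.5742 -0.1132  0.2256] yaw 1.175 j7 -0.19 w 0.047 F [ 0.8  0.6 -1.7] | roll total 0.00; shift total [ 1.348 -1.212  0.015] norm 1.81
```

```bash
for i in 1 2; do python3 -m pendant '[-1,0.1123,-0.101,0,0,-1,0.1123,-0.101,0,0,-1,0.1123,-0.101,0,0,-1,0.1123,-0.101,0,0,-1,0.1123,-0.101,0,0,-1,0.1123,-0.101,0,0]'|grep ft; done; python3 -m pendant '[-1,0,0,0,0,-1,0,0,0,0,-1,0,0,0,0]'|grep pos
python3 - <<'E'
from h import *
plan(.4247,.3146,.093);p=manip.state()["position"];stand(p[0],p[1],1.175,p[2]-.08,pad=10)
E
```

```text
ft_force: [1.3, -0.1, -2.5]
ft_force: [0.3, 0.8, -2.2]
position: [0.4228, 0.3145, 0.2193]
t22.6 pos [0.4228 0.3145 0.2193] yaw 1.175 j7 -0.94 w 0.047 F [ 0.5 -0.6 -3.3] | roll total 0.00; shift total [0.003 0.007 0.505] norm 0.51
stand [0.422  0.3148 1.1324] 0.073
```

```bash
python3 -m pendant '[-1,0.003,0.009,0.13,0,-1,0,0,0.13,0,-1,0,0,0.1,0,-1,0,0,0.05,0,-1,0,0,0,0]'|grep -E "pos|ft"; python3 -m pendant '[-1,0,0,0.05,0,-1,0,0,0.03,0,-1,0,0,0.01,0,-1,0,0,0,0]'|grep -E "pos|ft"
```

```text
position: [0.4248, 0.3131, 0.1146]
ft_force: [-0.7, 0.4, -3.2]
position: [0.4253, 0.3145, 0.0945]
ft_force: [0.6, -0.4, -3.1]
```

```bash
python3 -m pendant '[0.6,0,0,0,0,0.6,0,0,0,0,0.6,0,0,0,0,0.6,0,0,-0.13,0,0.6,0,0,-0.13,0,0.6,0,0,-0.13,0,0.6,0,0,-0.13,0,1,0,0,0,0]'|grep -E "pos|ft"; python3 -m pendant '[1,0,0,0,1,1,0,0,0,1,1,0,0,0,0.9]'|grep -E "pos|ft"
python3 - <<'E'
from h import *
s,si=snap("scene"),snap("side");stand(.4247,.3146,1.175,.012,[s])
q,f=fit([s],.552,-.318,.826);print(q,f)
plan(.5493,-.322,.22,.826)
E
```

```text
position: [0.4266, 0.3157, 0.2299]
ft_force: [0.2, 1.1, 0.2]
position: [0.4252, 0.3148, 0.2249]
ft_force: [0.1, 0.5, 0.9]
stand [0.4246 0.3128 1.2076] 0.751
[ 0.5513542  -0.31826789  0.81955954] 0.2569636978820582
t24.4 pos [0.425  0.315  0.2246] yaw 0.825 j7 -1.20 w 0.085 F [-0.1  0.6 -0.4] | roll total -0.01; shift total [-1.536  2.093  0.018] norm 2.60
```

```bash
for i in 1 2; do python3 -m pendant '[1,-0.0904,0.1231,0,0,1,-0.0904,0.1231,0,0,1,-0.0904,0.1231,0,0,1,-0.0904,0.1231,0,0,1,-0.0904,0.1231,0,0,1,-0.0904,0.1231,0,0,1,-0.0904,0.1231,0,0,1,-0.0904,0.1231,0,0]'|grep ft; done; python3 -m pendant '[1,-0.0904,0.1231,0,0,1,0,0,0.13,0,1,0,0,0.13,0,1,0,0,0.13,0,1,0,0,0,0,1,0,0,0,0]'|grep pos
python3 - <<'E'
from h import *
c=snap("wrist");q,f=fit([c],.5515,-.3185,.824);print(q,f);z=q[2];plan(q[0]-.004*np.cos(z),q[1]-.004*np.sin(z),.018,z)
E
```

```text
ft_force: [0.6, -0.2, 1.2]
ft_force: [1.2, 0.5, 0.8]
position: [0.5495, -0.3222, 0.1268]
[ 0.55199541 -0.31683306  0.8512765 ] 0.020471140577308585
t26.3 pos [ 0.5502 -0.3226  0.1283] yaw 0.829 j7 -0.14 w 0.085 F [ 0.1 -0.3  0.9] | roll total -0.19; shift total [ 0.006 -0.01   0.441] norm 0.44
```

```bash
python3 -m pendant '[1,0.006,-0.01,0,-0.19,1,0,0,0.147,0,1,0,0,0.147,0,1,0,0,0.147,0,1,0,0,0,0,-1,0,0,0,0,-1,0,0,0,0,-1,0,0,0,0]' 20|grep -E "pos|ft|gr"; python3 -m pendant '[-1,0,0,0,0,-1,0,0,0,0,-1,0,0,0,0,-1,0,0,-0.1,0,-1,0,0,-0.1,0,-1,0,0,-0.1,0,-1,0,0,-0.1,0,-1,0,0,0,0]'|grep -E "pos|ft|gr"; for i in 1 2 3; do python3 -m pendant '[-1,0,0,-0.15,0, -1,0,0,0.15,0, -1,0,0,-0.15,0, -1,0,0,0.15,0,-1,0,0,-0.15,0, -1,0,0,0.15,0,-1,0,0,-0.15,0, -1,0,0,0.15,0]'>/dev/null;done; python3 -m pendant '[-1,0,0,0.03,0, -1,0,0,0.02,0,-1,0,0,0,0]'|grep -E "pos|ft"
python3 - <<'E'
from h import *
held((13,-18,76))
E
for i in 1 2 3; do python3 -m pendant '[-1,0,0,0.014,0,-1,0,0,0,0]'|grep -E "pos|ft";done
```

```text
position: [0.5503, -0.3201, 0.0196]
ft_force: [0.5, 0.3, 0.1]
gripper_width: 0.0517
gripper_force: 0.0
position: [0.5508, -0.3206, 0.1228]
ft_force: [0.7, -0.5, -1.0]
gripper_width: 0.0467
gripper_force: 24.4
position: [0.5488, -0.3193, 0.1041]
ft_force: [0.5, -0.4, -1.7]
held closed-end x,z mm, tilt [ 13.5 -18.5  77.1] 0.137
position: [0.5492, -0.3195, 0.101]
ft_force: [-0.6, 0.3, -0.9]
position: [0.5489, -0.3194, 0.0968]
ft_force: [-1.1, 0.5, -2.3]
position: [0.5495, -0.3196, 0.0941]
ft_force: [-0.5, 1.7, 9.7]
```

```bash
python3 -m pendant '[-1,0,0,0.01,0,0.6,0,0,0,0, 0.6,0,0,0,0, 0.6,0,0,0,0, 0.6,0,0,-0.12,0, 0.6,0,0,-0.12,0,0.6,0,0,0,0]'|grep -E "pos|ft"
python3 - <<'E'
from h import *
q=stand(.572,-.294,.85,0);stand(*q,0,[snap("scene")])
plan(q[0],q[1],.08)
E
```

```text
position: [0.5506, -0.3206, 0.156]
ft_force: [0.9, -0.9, 1.4]
stand [ 0.5714 -0.2924  0.8496] 0.049
stand [ 0.5722 -0.2926  0.8883] 0.35
t31.1 pos [ 0.5493 -0.3196  0.1518] yaw 0.850 j7 -0.13 w 0.068 F [-0.2  0.3 -0.8] | roll total 0.00; shift total [ 0.14  -0.006  0.287] norm 0.32
```

```bash
python3 -m pendant '[0.6,0.07,-0.003,0,0, 0.6,0.07,-0.003,0,0, 0.6,0,0,0.1,0,0.6,0,0,0.1,0,0.6,0,0,0.086,0,0.6,0,0,0,0,-1,0,0,0,0,-1,0,0,0,0]' 60|grep pos; python3 -m pendant '[-1,0,0,0,0,-1,0,0,0,0,-1,0,0,0,0,-1,0,0,-0.14,0,-1,0,0,-0.14,0,-1,0,0,-0.14,0,-1,0,0,-0.14,0,-1,0,0,0,0]'|grep -E "pos|ft|gr"
python3 - <<'E'
from h import *
plan(*pegs((.4288,.2247,.045))[2],.22)
E
```

```text
position: [0.5714, -0.2926, 0.0805]
position: [0.5726, -0.2933, 0.2264]
ft_force: [0.6, -1.1, -1.5]
gripper_width: 0.0468
gripper_force: 63.1
t32.5 pos [ 0.5726 -0.2933  0.2264] yaw 0.849 j7 -0.19 w 0.047 F [ 0.6 -1.1 -1.5] | roll total 0.00; shift total [ 1.176 -1.8    0.012] norm 2.15
```

```bash
for i in 1 2; do python3 -m pendant '[-1,0.084,-0.1286,0,0,-1,0.084,-0.1286,0,0,-1,0.084,-0.1286,0,0,-1,0.084,-0.1286,0,0,-1,0.084,-0.1286,0,0,-1,0.084,-0.1286,0,0,-1,0.084,-0.1286,0,0]'|grep ft; done; python3 -m pendant '[-1,0,0,0,0,-1,0,0,0,0,-1,0,0,0,0]'|grep pos
python3 - <<'E'
from h import *
plan(.4288,.2247,.093);p=manip.state()["position"];stand(p[0],p[1],.85,p[2]-.08,pad=10)
E
```

```text
ft_force: [0.9, 0.9, -1.8]
ft_force: [0.6, 0.1, -1.9]
position: [0.4272, 0.2254, 0.2196]
t33.9 pos [0.4272 0.2254 0.2196] yaw 0.850 j7 -1.02 w 0.047 F [ 0.8 -0.7 -1.8] | roll total 0.00; shift total [0.002 0.006 0.506] norm 0.51
stand [0.4284 0.2282 0.7978] 0.122
```

```bash
python3 -m pendant '[-1,0.002,0.006,0.13,0,-1,0,0,0.13,0,-1,0,0,0.1,0,-1,0,0,0.05,0,-1,0,0,0,0]'|grep -E "pos|ft"; python3 -m pendant '[-1,0,0,0.05,0,-1,0,0,0.03,0,-1,0,0,0.01,0,-1,0,0,0,0]'|grep -E "pos|ft";  python3 -m pendant '[0.6,0,0,0,0,0.6,0,0,0,0,0.6,0,0,0,0,0.6,0,0,-0.13,0,0.6,0,0,-0.13,0,0.6,0,0,-0.13,0,0.6,0,0,-0.13,0,1,0,0,0,0]'|grep -E "pos|ft"; python3 -m pendant '[1,0,0,0,-1,1,0,0,0,-1,1,0,0,0,-1,1,0,0,0,-1,1,0,0,0,-1,1,0,0,0,-1,1,0,0,0,-0.75]'|grep -E "pos|ft"
python3 - <<'E'
from h import *
s,si=snap("scene","sc2"),snap("side")
for p in((.406,-.308,1.66),(.534,-.474,.97)): q,f=fit([s],*p);print(q.round(4),f)
plan(.4054,-.313,.22,1.66)
E
```

```text
position: [0.4282, 0.2235, 0.115]
ft_force: [-0.7, 0.3, -2.5]
position: [0.4287, 0.2249, 0.0947]
ft_force: [-0.0, 0.1, -1.7]
position: [0.43, 0.2258, 0.2298]
ft_force: [1.0, -0.7, 0.5]
position: [0.4286, 0.2252, 0.2249]
ft_force: [0.3, 0.2, -0.5]
[ 0.4044 -0.3085  1.6403] 0.0987867354511073
[ 0.5346 -0.4749  0.9669] 0.11769948355912214
t36.0 pos [0.4287 0.2251 0.2248] yaw 1.661 j7 -0.43 w 0.086 F [-0.8  0.6 -0.5] | roll total 0.01; shift total [-2.135 -0.284  0.019] norm 2.15
```

```bash
for i in 1 2; do python3 -m pendant '[1,-0.1525,-0.0203,0,0,1,-0.1525,-0.0203,0,0,1,-0.1525,-0.0203,0,0,1,-0.1525,-0.0203,0,0,1,-0.1525,-0.0203,0,0,1,-0.1525,-0.0203,0,0,1,-0.1525,-0.0203,0,0]'|grep ft; done; python3 -m pendant '[1,0,0,0.13,0,1,0,0,0.13,0,1,0,0,0.13,0,1,0,0,0,0,1,0,0,0,0]'|grep pos
python3 - <<'E'
from h import *
c=snap("wrist");q,f=fit([c],.405,-.3085,1.65);print(q,f);z=q[2];plan(q[0]-.004*np.cos(z),q[1]-.004*np.sin(z),.018,z)
E
```

```text
ft_force: [1.2, -0.8, -0.5]
ft_force: [1.2, 0.5, 0.3]
position: [0.4048, -0.3124, 0.127]
[ 0.4065089  -0.30765672  1.66926167] 0.015000964134793952
t37.6 pos [ 0.4054 -0.3128  0.1282] yaw 1.658 j7 0.57 w 0.085 F [ 1.2 -0.2  0.8] | roll total -0.09; shift total [0.004 0.006 0.441] norm 0.44
```

```bash
python3 -m pendant '[1,0.004,0.006,0,-0.09,1,0,0,0.147,0,1,0,0,0.147,0,1,0,0,0.147,0,1,0,0,0,0,-1,0,0,0,0,-1,0,0,0,0,-1,0,0,0,0]' 20|grep -E "pos|ft|gr"; python3 -m pendant '[-1,0,0,0,0,-1,0,0,0,0,-1,0,0,0,0,-1,0,0,-0.1,0,-1,0,0,-0.1,0,-1,0,0,-0.1,0,-1,0,0,-0.1,0,-1,0,0,0,0]'|grep -E "pos|ft|gr"; for i in 1 2 3; do python3 -m pendant '[-1,0,0,-0.15,0, -1,0,0,0.15,0, -1,0,0,-0.15,0, -1,0,0,0.15,0,-1,0,0,-0.15,0, -1,0,0,0.15,0,-1,0,0,-0.15,0, -1,0,0,0.15,0]'>/dev/null;done; python3 -m pendant '[-1,0,0,0.03,0, -1,0,0,0.02,0,-1,0,0,0,0]'|grep -E "pos|ft"
python3 - <<'E'
from h import *
held((13,-18,76))
E
for i in 1 2 3; do python3 -m pendant '[-1,0,0,0.014,0,-1,0,0,0,0]'|grep -E "pos|ft";done
```

```text
position: [0.4076, -0.3124, 0.0195]
ft_force: [0.8, 0.1, 0.2]
gripper_width: 0.0515
gripper_force: 0.0
position: [0.4079, -0.3127, 0.1222]
ft_force: [0.2, 0.4, -0.8]
gripper_width: 0.0472
gripper_force: 25.6
position: [0.4064, -0.3115, 0.1043]
ft_force: [-0.1, 0.4, -3.2]
held closed-end x,z mm, tilt [ 12.1 -14.1  79.3] 0.081
position: [0.4067, -0.3117, 0.1011]
ft_force: [0.2, -0.0, -1.5]
position: [0.4065, -0.3116, 0.0971]
ft_force: [0.3, -0.5, -2.9]
position: [0.4068, -0.3117, 0.094]
ft_force: [-0.4, 0.7, 8.9]
```

```bash
python3 -m pendant '[-1,0,0,0.01,0,0.6,0,0,0,0, 0.6,0,0,0,0, 0.6,0,0,0,0, 0.6,0,0,-0.12,0, 0.6,0,0,-0.12,0,0.6,0,0,0,0]'|grep -E "pos|ft"
python3 - <<'E'
from h import *
q=stand(.403,-.277,1.67,0);stand(*q,0,[snap("scene")])
plan(q[0],q[1],.08)
E
```

```text
position: [0.4077, -0.3125, 0.1554]
ft_force: [-0.4, -0.5, 0.8]
stand [ 0.4029 -0.2819  1.6692] 0.028
stand [ 0.4024 -0.2838  1.6581] 0.124
t42.5 pos [ 0.4068 -0.3118  0.152 ] yaw 1.670 j7 0.57 w 0.068 F [ 0.1 -0.1 -1.2] | roll total 0.00; shift total [ 0.121 -0.004  0.288] norm 0.31
```

```bash
python3 -m pendant '[0.6,0.06,-0.003,0,0, 0.6,0.06,-0.001,0,0, 0.6,0,0,0.1,0,0.6,0,0,0.1,0,0.6,0,0,0.086,0,0.6,0,0,0,0,-1,0,0,0,0,-1,0,0,0,0]' 60|grep pos; python3 -m pendant '[-1,0,0,0,0,-1,0,0,0,0,-1,0,0,0,0,-1,0,0,-0.14,0,-1,0,0,-0.14,0,-1,0,0,-0.14,0,-1,0,0,-0.14,0,-1,0,0,0,0]'|grep -E "pos|ft|gr"
python3 - <<'E'
from h import *
plan(*pegs((.4288,.2247,.045))[1],.22)
E
```

```text
position: [0.4028, -0.2819, 0.0805]
position: [0.4038, -0.2828, 0.2255]
ft_force: [0.8, -1.4, -1.6]
gripper_width: 0.0469
gripper_force: 63.6
t43.8 pos [ 0.4038 -0.2828  0.2255] yaw 1.670 j7 0.54 w 0.047 F [ 0.8 -1.4 -1.6] | roll total 0.00; shift total [1.651 0.281 0.016] norm 1.67
```

```bash
python3 -m pendant '[-1,0.1501,0.0255,0,0,-1,0.1501,0.0255,0,0,-1,0.1501,0.0255,0,0,-1,0.1501,0.0255,0,0,-1,0.1501,0.0255,0,0,-1,0.1501,0.0255,0,0]'|grep ft;  python3 -m pendant '[-1,0.1501,0.0255,0,0,-1,0.1501,0.0255,0,0,-1,0.1501,0.0255,0,0,-1,0.1501,0.0255,0,0,-1,0.1501,0.0255,0,0,-1,0,0,0,0,-1,0,0,0,0,-1,0,0,0,0]'|grep pos
python3 - <<'E'
from h import *
plan(.4328,.1348,.093);p=manip.state()["position"];stand(p[0],p[1],1.67,p[2]-.08,pad=10)
E
```

```text
ft_force: [1.7, 0.3, -2.4]
position: [0.4311, 0.1355, 0.2198]
t45.0 pos [0.4311 0.1355 0.2198] yaw 1.670 j7 -0.28 w 0.047 F [ 0.3 -0.3 -1.8] | roll total 0.00; shift total [-0.003  0.007  0.507] norm 0.51
stand [0.4306 0.1367 1.6446] 0.062
```

```bash
python3 -m pendant '[-1,-0.004,0.007,0.13,0,-1,0,0,0.13,0,-1,0,0,0.1,0,-1,0,0,0.05,0,-1,0,0,0,0]'|grep -E "pos|ft"; python3 -m pendant '[-1,0,0,0.05,0,-1,0,0,0.03,0,-1,0,0,0.01,0,-1,0,0,0,0]'|grep -E "pos|ft";  python3 -m pendant '[0.6,0,0,0,0,0.6,0,0,0,0,0.6,0,0,0,0,0.6,0,0,-0.13,0,0.6,0,0,-0.13,0,0.6,0,0,-0.13,0,0.6,0,0,-0.13,0,1,0,0,0,0]'|grep -E "pos|ft"; python3 -m pendant '[1,0,0,0,1,1,0,0,0,1,1,0,0,0,1,1,0,0,0,1,1,0,0,0,1,1,0,0,0,0.86]'|grep -E "pos|ft"
python3 - <<'E'
from h import *
s,si=snap("scene","sc3"),snap("side")
q,f=fit([s],.534,-.474,.97);print(q.round(4),f)
plan(q[0]-.0025,q[1]-.0033,.22,q[2])
cv2.imwrite("pics/p3.png",np.hstack([s["pixels"][120:360,100:540],w]) if 0 else s["pixels"][120:360,20:540])
E
```

```text
position: [0.4324, 0.1336, 0.1153]
ft_force: [0.9, 0.3, -1.9]
position: [0.4332, 0.1347, 0.095]
ft_force: [0.5, 0.5, -2.2]
position: [0.4345, 0.1355, 0.2299]
ft_force: [-0.0, -0.2, -0.4]
position: [0.4331, 0.1351, 0.2251]
ft_force: [0.2, 0.1, -1.2]
[ 0.5332 -0.4748  0.9538] 0.10508167181047935
t47.0 pos [0.433  0.1352 0.225 ] yaw 0.965 j7 -0.78 w 0.085 F [-0.3 -0.2 -0. ] | roll total 0.10; shift total [-1.775  1.738  0.02 ] norm 2.48
```

View pics/p3.png

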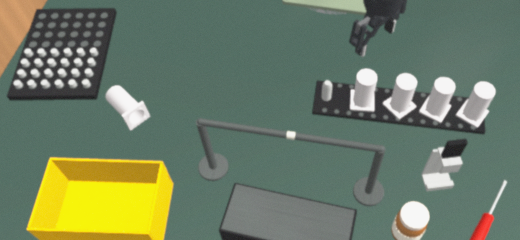

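```bash
for i in 1 2; do python3 -m pendant '[1,-0.111,0.1086,0,0,1,-0.111,0.1086,0,0,1,-0.111,0.1086,0,0,1,-0.111,0.1086,0,0,1,-0.111,0.1086,0,0,1,-0.111,0.1086,0,0,1,-0.111,0.1086,0,0,1,-0.111,0.1086,0,0]'|grep ft; done; python3 -m pendant '[1,0,0,0.13,0,1,0,0,0.13,0,1,0,0,0.13,0,1,0,0,0,0,1,0,0,0,0]'|grep pos
python3 - <<'E'
from h import *
c=snap("wrist");q,f=fit([c],.533,-.475,.96);print(q,f);z=q[2];plan(q[0]-.004*np.cos(z),q[1]-.004*np.sin(z),.018,z)
E
```

```text
ft_force: [0.6, 0.2, -0.8]
ft_force: [0.7, 0.4, 1.3]
position: [0.5377, -0.4712, 0.1273]
[ 0.53277167 -0.47377915  0.96405341] 0.01395972427877173
t48.8 pos [ 0.5384 -0.4718  0.1291] yaw 0.969 j7 0.13 w 0.085 F [ 0.2 -0.4  0.8] | roll total 0.04; shift total [-0.035 -0.015  0.444] norm 0.45
```

```bash
python3 -m pendant '[1,-0.035,-0.015,0,0.04,1,0,0,0.147,0,1,0,0,0.147,0,1,0,0,0.15,0,1,0,0,0,0,-1,0,0,0,0,-1,0,0,0,0,-1,0,0,0,0]' 20|grep -E "pos|ft|gr"; python3 -m pendant '[-1,0,0,0,0,-1,0,0,0,0,-1,0,0,0,0,-1,0,0,-0.1,0,-1,0,0,-0.1,0,-1,0,0,-0.1,0,-1,0,0,-0.1,0,-1,0,0,0,0]'|grep -E "pos|ft|gr"; for i in 1 2 3; do python3 -m pendant '[-1,0,0,-0.15,0, -1,0,0,0.15,0, -1,0,0,-0.15,0, -1,0,0,0.15,0,-1,0,0,-0.15,0, -1,0,0,0.15,0,-1,0,0,-0.15,0, -1,0,0,0.15,0]'>/dev/null;done; python3 -m pendant '[-1,0,0,0.03,0, -1,0,0,0.02,0,-1,0,0,0,0]'|grep -E "pos|ft"
python3 - <<'E'
from h import *
held((13,-18,76))
E
for i in 1 2 3; do python3 -m pendant '[-1,0,0,0.014,0,-1,0,0,0,0]'|grep -E "pos|ft";done
```

```text
position: [0.5311, -0.4776, 0.0198]
ft_force: [-0.3, -0.4, 0.4]
gripper_width: 0.0515
gripper_force: 0.0
position: [0.5317, -0.4781, 0.1233]
ft_force: [1.0, 1.0, -1.3]
gripper_width: 0.0469
gripper_force: 25.0
position: [0.5299, -0.4762, 0.1037]
ft_force: [-0.2, 0.1, -2.2]
held closed-end x,z mm, tilt [ 12.6 -15.1  80.1] 0.099
position: [0.5302, -0.4765, 0.1008]
ft_force: [-0.7, 0.2, -2.6]
position: [0.53, -0.4763, 0.0965]
ft_force: [-0.6, 0.0, -3.2]
position: [0.5309, -0.4767, 0.0943]
ft_force: [0.6, 0.6, 7.5]
```

```bash
python3 -m pendant '[-1,0,0,0.01,0,0.6,0,0,0,0, 0.6,0,0,0,0, 0.6,0,0,0,0, 0.6,0,0,-0.12,0, 0.6,0,0,-0.12,0,0.6,0,0,0,0]'|grep -E "pos|ft"
python3 - <<'E'
from h import *
q=stand(.548,-.45,.965,0);stand(*q,0,[snap("scene")])
plan(q[0],q[1],.08)
E
```

```text
position: [0.5314, -0.4779, 0.1564]
ft_force: [0.2, 0.1, 0.5]
stand [ 0.5459 -0.4519  0.9666] 0.025
stand [ 0.5467 -0.4525  0.9681] 0.38
t53.6 pos [ 0.5303 -0.4767  0.1517] yaw 0.962 j7 0.14 w 0.068 F [-1.4  0.1 -1.2] | roll total 0.00; shift total [ 0.117 -0.006  0.287] norm 0.31
```

```bash
python3 -m pendant '[0.6,0.06,-0.003,0,0, 0.6,0.058,-0.003,0,0, 0.6,0,0,0.1,0,0.6,0,0,0.1,0,0.6,0,0,0.086,0,0.6,0,0,0,0,-1,0,0,0,0,-1,0,0,0,0]' 60|grep pos; python3 -m pendant '[-1,0,0,0,0,-1,0,0,0,0,-1,0,0,0,0,-1,0,0,-0.14,0,-1,0,0,-0.14,0,-1,0,0,-0.14,0,-1,0,0,-0.14,0,-1,0,0,0,0]'|grep -E "pos|ft|gr"
python3 - <<'E'
from h import *
plan(*pegs((.4288,.2247,.045))[0],.22)
E
```

```text
position: [0.5466, -0.4512, 0.0806]
position: [0.547, -0.4527, 0.2268]
ft_force: [0.5, -1.0, -2.0]
gripper_width: 0.0471
gripper_force: 63.3
t55.0 pos [ 0.547  -0.4527  0.2268] yaw 0.962 j7 0.09 w 0.047 F [ 0.5 -1.  -2. ] | roll total 0.00; shift total [ 1.381 -1.499  0.012] norm 2.04
```

```bash
for i in 1 2; do python3 -m pendant '[-1,0.0986,-0.1071,0,0,-1,0.0986,-0.1071,0,0,-1,0.0986,-0.1071,0,0,-1,0.0986,-0.1071,0,0,-1,0.0986,-0.1071,0,0,-1,0.0986,-0.1071,0,0,-1,0.0986,-0.1071,0,0]'|grep ft; done; python3 -m pendant '[-1,0,0,0,0,-1,0,0,0,0,-1,0,0,0,0]'|grep pos
python3 - <<'E'
from h import *
plan(.4368,.0449,.093);p=manip.state()["position"];stand(p[0],p[1],.962,p[2]-.08,pad=10)
E
```

```text
ft_force: [1.2, 0.7, -2.1]
ft_force: [1.4, 1.2, -2.7]
position: [0.436, 0.044, 0.2195]
t56.4 pos [0.436  0.044  0.2195] yaw 0.962 j7 -0.60 w 0.047 F [-0.  -1.  -2.1] | roll total 0.00; shift total [0.005 0.    0.506] norm 0.51
stand [0.4353 0.0447 0.9099] 0.088
```

```bash
python3 -m pendant '[-1,0.005,0,0.13,0,-1,0,0,0.13,0,-1,0,0,0.1,0,-1,0,0,0.05,0,-1,0,0,0,0]'|grep -E "pos|ft"; python3 -m pendant '[-1,0,0,0.05,0,-1,0,0,0.03,0,-1,0,0,0.01,0,-1,0,0,0,0]'|grep -E "pos|ft";  python3 -m pendant '[0.6,0,0,0,0,0.6,0,0,0,0,0.6,0,0,0,0,0.6,0,0,-0.13,0,0.6,0,0,-0.13,0,0.6,0,0,-0.13,0,0.6,0,0,-0.13,0,1,0,0,-0.13,0]'|grep -E "pos|ft"; python3 -m pendant '[1,0,0,-0.13,-1,1,0,0,0,-1,1,0,0,0,-1,1,0,0,0,-1,1,0,0,0,-1,1,0,0,0,-0.07,1,0,0,0,0]'|grep -E "pos|ft"
python3 - <<'E'
from h import *
s,si=snap("scene","sc4"),snap("side","si4")
for i,g in enumerate(pegs((.4288,.2247,.045))): print(i,end=" ");stand(*g,[.96,1.67,.85,1.175,1.09][i],.012,[s],8)
plan(.6,.26,.29,1.571)
E
```

```text
position: [0.4359, 0.0441, 0.1148]
ft_force: [-1.0, 0.5, -1.8]
position: [0.4367, 0.0451, 0.0945]
ft_force: [0.7, 0.3, -2.6]
position: [0.4362, 0.0454, 0.259]
ft_force: [0.4, 0.5, -0.9]
position: [0.4365, 0.0453, 0.2896]
ft_force: [0.0, 0.7, 0.3]
0 stand [0.4355 0.0434 0.9249] 0.104
1 stand [0.4334 0.1344 1.6952] 0.08
2 stand [0.4315 0.2256 0.8275] 0.2
3 stand [0.4253 0.3125 1.1865] 0.329
4 stand [0.4211 0.4034 1.043 ] 0.238
t58.5 pos [0.4365 0.0454 0.2894] yaw 1.567 j7 -0.15 w 0.085 F [-1.  -0.1  0. ] | roll total -0.04; shift total [ 0.858  0.654 -0.002] norm 1.08
```

```bash
python3 -m pendant '[1,0.107,0.0818,0,0,1,0.107,0.0818,0,0,1,0.107,0.0818,0,0,1,0.107,0.0818,0,0,1,0.107,0.0818,0,0,1,0.107,0.0818,0,0,1,0.107,0.0818,0,0,1,0.107,0.0818,0,0]'|grep pos; python3 -m pendant '[1,0,0,0,0,1,0,0,0,0,1,0,0,0,0]'|grep pos
python3 - <<'E'
from h import *
w=snap("wrist","w20");s=snap("scene","sc20");si=snap("side","si20")
cv2.imwrite("pics/h2.png",np.hstack([w["pixels"],]))
print(proj(w,[[.63,.325,0],[.63,.325,.179]]).round(0))
E
```

```text
position: [0.6006, 0.2611, 0.2894]
position: [0.5999, 0.259, 0.289]
[[353. 118.]
 [376. 126.]]
```

View pics/h2.png

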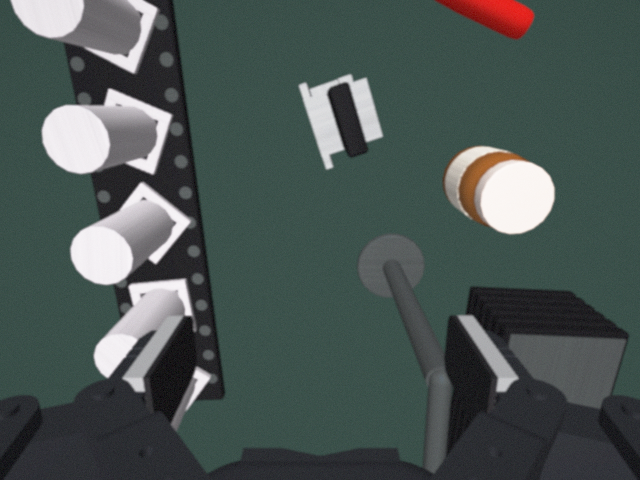

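```bash
cat >> h.py <<'E'
box=lambda x0,x1,y0,y1,z0,z1:np.array([[x,y,z] for x in(x0,x1) for y in(y0,y1) for z in(z0,z1)])/1000
HP=[box(-22,-17,-30,30,0,121),box(-22,22,-30,30,115,121),box(-22,22,-30,30,0,6),box(17,22,-30,30,85,121)]
TAB=box(-6,6,-20,20,121,179)
def hang(cams,p0,z0=0.,S=4,pad=12,tabonly=False):
    def mk(c,p):
        m=np.zeros((480*S,640*S),np.uint8);cy,sy=np.cos(p[2]),np.sin(p[2]);R=np.array([[cy,-sy,0],[sy,cy,0],[0,0,1]])
        for P in ([TAB] if tabonly else HP+[TAB]): cv2.fillConvexPoly(m,cv2.convexHull(((proj(c,P@R.T+[p[0],p[1],z0])+.5)*S).astype(np.float32)).astype(np.int32),255)
        return cv2.resize(m,(640,480),interpolation=cv2.INTER_AREA)/255.
    W=[]
    for c in cams:
        p=cv2.GaussianBlur(c["pixels"],(3,3),0).astype(int)
        W.append((p.max(2)<60).astype(float) if tabonly else (p[...,1]-p[...,2]<10).astype(float))
    K=[cv2.dilate(mk(c,p0),np.ones((2*pad+1,)*2))>0 for c in cams]
    f=lambda q:sum(np.abs(mk(c,q/[100,100,10])-w)[k].sum()/mk(c,p0).sum() for c,w,k in zip(cams,W,K))/len(cams)
    x0=np.array(p0)*[100,100,10]
    r=minimize(f,x0,method="Nelder-Mead",options=dict(initial_simplex=np.array([x0]*4)+np.vstack([np.zeros(3),np.diag([1,1,1.5])]),xatol=.01,fatol=1e-4))
    q=r.x/[100,100,10];print("hanger",q.round(4),round(r.fun,3));return q
E
python3 - <<'E'
from h import *
w,s,si=snap("wrist"),snap("scene"),snap("side")
print(w["pixels"][[200,120,250],[300,348,390]],s["pixels"][268,473])
p=(.63,.325,.2)
for c in([w],[s],[si],[w,s]):
    try: q=hang(c,p);hang(c,q,pad=6)
    except Exception as e: print(e)
hang([w],(.63,.325,.2),tabonly=True)
print("rail wrist mark etc: hanger top", ray(w,349,120,.179).round(3))
E
```

```text
[[76 84 61]
 [46 40 41]
 [98 98 94]] [40 36 40]
hanger [0.6106 0.3357 0.3998] 0.169
hanger [0.6159 0.3236 0.316 ] 0.1
hanger [0.6156 0.3277 0.4343] 0.16
hanger [0.6156 0.3277 0.4343] 0.115
hanger [0.6159 0.3272 0.3371] 0.463
hanger [0.6158 0.3273 0.338 ] 0.181
hanger [0.6149 0.3271 0.3308] 0.181
hanger [0.6147 0.3278 0.3342] 0.165
hanger [0.6133 0.3282 0.3293] 0.027
rail wrist mark etc: hanger top [0.615 0.328 0.179]
```

```bash
python3 -m pendant '[1,0,0,0,-1,1,0,0,0,-1,1,0,0,0,-0.75,1,0,0,0,0]'|grep pos; python3 -c "
from h import *
plan(.6145,.328,.14,1.9)"
```

```text
position: [0.6002, 0.2591, 0.2895]
t60.1 pos [0.6002 0.2591 0.2895] yaw 1.905 j7 -0.13 w 0.086 F [ 0.4  1.4 -0.4] | roll total 0.04; shift total [0.242 0.143 0.598] norm 0.66
```

```bash
python3 -m pendant '[1,0.121,0.0715,0,0,1,0.121,0.0715,0,0,1,0,0,0.1,0,1,0,0,0,0,1,0,0,0,0,1,0,0,0,0]'|grep pos
python3 - <<'E'
from h import *
w=snap("wrist","w21")
hang([w],(.6145,.328,.33),tabonly=True);hang([w],(.6145,.328,.33),pad=6)
plan(.6145,.328,.14,1.9)
E
```

```text
position: [0.6145, 0.3272, 0.2654]
hanger [0.6149 0.3269 0.3152] 0.159
hanger [0.614  0.3296 0.3065] 0.095
t60.6 pos [0.6147 0.3272 0.2657] yaw 1.898 j7 -0.21 w 0.085 F [0.1 0.2 0. ] | roll total -0.01; shift total [ 0.003 -0.     0.503] norm 0.50
```

```bash
python3 -m pendant '[1,0.002,0,0.126,0.1,1,0,0,0.126,0,1,0,0,0.126,0,1,0,0,0.125,0,1,0,0,0,0,1,0,0,0,0]'|grep -E "pos|ft"; python3 -m pendant '[-1,0,0,0,0,-1,0,0,0,0,-1,0,0,0,0,-1,0,0,0,0,-1,0,0,0,0,-1,0,0,0,0,-1,0,0,0,0,-1,0,0,0,0]' 80|grep -E "pos|ft|gr"
```

```text
position: [0.6144, 0.3281, 0.1394]
ft_force: [0.3, 0.6, 1.6]
position: [0.6145, 0.3289, 0.139]
ft_force: [0.9, -0.1, 6.1]
gripper_width: 0.0111
gripper_force: 78.9
```

Run:
```python
from h import *
w=snap("wrist");s,si=snap("scene"),snap("side")
# mark centre: white blob near (311,255) in scene
for c,n,g in((s,"scene",(.674,.001,.2)),(si,"side",(.674,.001,.2))):
    u=proj(c,[g])[0].astype(int);W=white(c)[u[1]-15:u[1]+15,u[0]-15:u[0]+15];ys,xs=np.nonzero(W)
    if len(xs): m=(xs.mean()+u[0]-15,ys.mean()+u[1]-15);print(n,len(xs),np.round(m,1),ray(c,*m,.202).round(4))
plan(.6,.328,.31,1.585)
```

```text
scene 136 [310.4 254.1] [ 6.738e-01 -3.000e-04  2.020e-01]
side 710 [294.4 213.4] [ 0.6707 -0.0011  0.202 ]
t62.0 pos [0.6145 0.3289 0.139 ] yaw 1.889 j7 -0.23 w 0.011 F [1.3 0.7 5.3] | roll total 2.53; shift total [-0.002 -0.058 -0.684] norm 0.69
```

```bash
python3 -m pendant '[-1,0,0,-0.13,0,-1,0,0,-0.13,0,-1,0,0,-0.13,0,-1,0,0,-0.13,0,-1,0,0,-0.12,0,-1,0,0,0,0.9,-1,0,0,0,0.9,-1,0,0,0,0.74]'|grep -E "pos|ft|gr"; python3 -c "
from h import *
plan(.585,.1,.292,1.585)"
```

```text
position: [0.614, 0.3287, 0.2984]
ft_force: [-0.2, 0.6, -3.3]
gripper_width: 0.0109
gripper_force: 78.9
t62.6 pos [0.614  0.3287 0.2984] yaw 1.578 j7 -0.50 w 0.011 F [-0.2  0.6 -3.3] | roll total -0.06; shift total [-0.913 -0.129  0.026] norm 0.92
```

```bash
python3 -m pendant '[-1,-0.131,-0.0184,0.0037,0,-1,-0.131,-0.0184,0.0037,0,-1,-0.131,-0.0184,0.0037,0,-1,-0.131,-0.0184,0.0037,0,-1,-0.131,-0.0184,0.0037,0,-1,-0.131,-0.0184,0.0037,0,-1,-0.131,-0.0184,0.0037,0,-1,0,0,0,0]'|grep -E "pos|ft|gr";  python3 -m pendant '[-1,0,0,0,0,-1,0,0,0,0]'|grep -E "pos|ft";python3 - <<'E'
from h import *
w,s,si=snap("wrist","w22"),snap("scene","sc22"),snap("side","si22")
cv2.imwrite("pics/h3.png",np.hstack([cv2.resize(s["pixels"][200:320,210:430],None,fx=1.8,fy=1.8)[:240],w["pixels"][::2,::2][:216]]) if 1 else 0)
plan(.585,.1,.292,1.585)
hang([s],(.585,.1,.015),.152);hang([si],(.585,.1,.015),.152)
E
```

```text
position: [0.5846, 0.0919, 0.2922]
ft_force: [1.0, -0.2, -2.4]
gripper_width: 0.011
gripper_force: 79.0
position: [0.5849, 0.0995, 0.2919]
ft_force: [-0.2, 0.9, -3.2]
t63.6 pos [0.585  0.1001 0.2918] yaw 1.585 j7 -0.19 w 0.011 F [-0.6  0.6 -2.9] | roll total 0.00; shift total [-0.     0.    -0.001] norm 0.00
hanger [0.5747 0.0988 0.4919] 0.868
hanger [0.5878 0.0877 0.136 ] 0.886
```

View pics/h3.png

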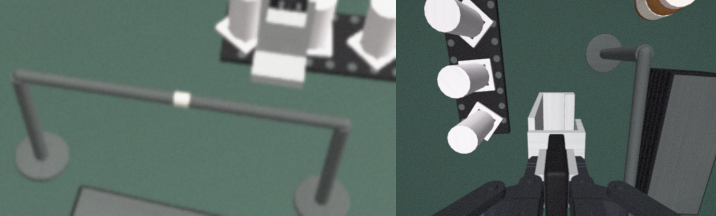

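Run:
```python
from h import *
w,s=snap("wrist"),snap("scene")
p=w["pixels"];print(p[250,455:530,1].tolist())
for r in(150,250,350,400):
    row=cv2.GaussianBlur(p,(5,5),0)[r].astype(int);g=(row[:,1]-row[:,2]<8)&(row[:,1]>65);xs=np.nonzero(g[450:530])[0]+450
    if len(xs): print(r,xs.min(),xs.max(),ray(w,(xs.min()+xs.max())/2,r,.2).round(4),round((xs.max()-xs.min()+1),1))
# scene: rail columns
q=cv2.GaussianBlur(s["pixels"],(3,3),0).astype(int)
for u in(240,260,290,340):
    col=q[:,u];v0=proj(s,[[.674,ray(s,u,255,.2)[1],.2]])[0][1];v=int(round(v0));c=col[v-14:v+15];g=np.nonzero(c[:,1]-c[:,2]<9)[0]+v-14;print(u,g.min(),g.max(),ray(s,u,g.mean(),.2).round(4))
```

```text
[88, 82, 82, 83, 78, 83, 85, 80, 84, 82, 77, 69, 61, 63, 70, 77, 77, 84, 84, 91, 88, 94, 97, 100, 98, 99, 98, 100, 101, 98, 98, 99, 91, 90, 86, 87, 74, 64, 52, 24, 19, 20, 21, 26, 19, 27, 23, 32, 24, 13, 29, 28, 18, 29, 29, 28, 13, 22, 25, 31, 20, 37, 28, 36, 22, 19, 18, 18, 27, 26, 18, 27, 28, 32, 30]
150 480 504 [0.6721 0.1565 0.2   ] 25
250 469 491 [0.6727 0.102  0.2   ] 23
350 458 529 [0.6886 0.0392 0.2   ] 72
400 519 529 [0.7122 0.0042 0.2   ] 11
240 242 247 [ 0.6765 -0.1423  0.2   ]
260 245 250 [ 0.676  -0.1016  0.2   ]
290 250 254 [ 0.6752 -0.0411  0.2   ]
340 257 261 [0.6729 0.0583 0.2   ]
```

```bash
python3 -m pendant '[-1,0,0.07,0,0,-1,0,0.07,0,0,-1,0,0.07,0,0,-1,0,0.07,0,0,-1,0,0.07,0,0,-1,0,0,0,0,-1,0,0,0,0]'|grep -E "pos|ft";python3 - <<'E'
from h import *
plan(.6725,.1,.232,1.587)
s=snap("scene","sc23")
cv2.imwrite("pics/h4.png",cv2.resize(s["pixels"][200:330,280:440],None,fx=4,fy=4))
E
```

```text
position: [0.6726, 0.1005, 0.2911]
ft_force: [-0.4, -0.1, -3.0]
t64.3 pos [0.6726 0.1005 0.2911] yaw 1.584 j7 -0.16 w 0.011 F [-0.4 -0.1 -3. ] | roll total -0.02; shift total [-0.002 -0.     0.236] norm 0.24
```

View pics/h4.png

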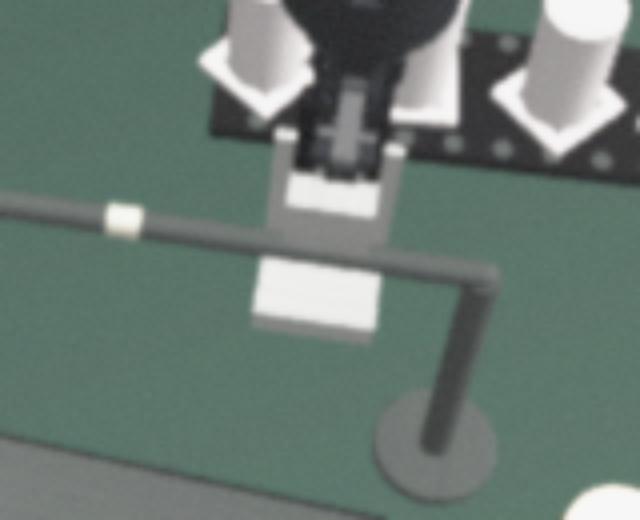

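```bash
python3 -m pendant '[-1,0,0,0.06,0,-1,0,0,0.06,0,-1,0,0,0.06,0,-1,0,0,0.03,0,-1,0,0,0,0]'|grep -E "pos|ft"; for i in 1 2; do python3 -m pendant '[-1,0,0,0.008,0,-1,0,0,0,0]'|grep -E "pos|ft"; done
```

```text
position: [0.6717, 0.1004, 0.2386]
ft_force: [-0.4, 1.0, -3.3]
position: [0.6727, 0.1004, 0.2383]
ft_force: [-0.3, -0.3, -3.6]
position: [0.6726, 0.1003, 0.2358]
ft_force: [0.6, -0.1, -3.2]
```

```bash
for i in 1 2 3; do python3 -m pendant '[-1,0,0,0.006,0,-1,0,0,0,0]'|grep -E "pos|ft"; done
```

```text
position: [0.6725, 0.1002, 0.234]
ft_force: [0.1, 0.3, -3.3]
position: [0.6725, 0.1002, 0.2324]
ft_force: [0.0, 0.3, -2.3]
position: [0.6726, 0.1003, 0.2311]
ft_force: [-0.0, -0.9, -3.8]
```

```bash
for i in 1 2 3; do python3 -m pendant '[-1,0,0,0.005,0,-1,0,0,0,0]'|grep -E "pos|ft"; done; python3 -c "
from h import *
s=snap('scene','sc24')
cv2.imwrite('pics/h5.png',cv2.resize(s['pixels'][200:330,280:440],None,fx=4,fy=4))"
```

```text
position: [0.6727, 0.1003, 0.2309]
ft_force: [-3.2, 0.4, 9.8]
position: [0.6728, 0.1003, 0.2308]
ft_force: [-8.5, -1.3, 23.2]
position: [0.6728, 0.1003, 0.2307]
ft_force: [-13.2, -1.3, 37.6]
```

View pics/h5.png

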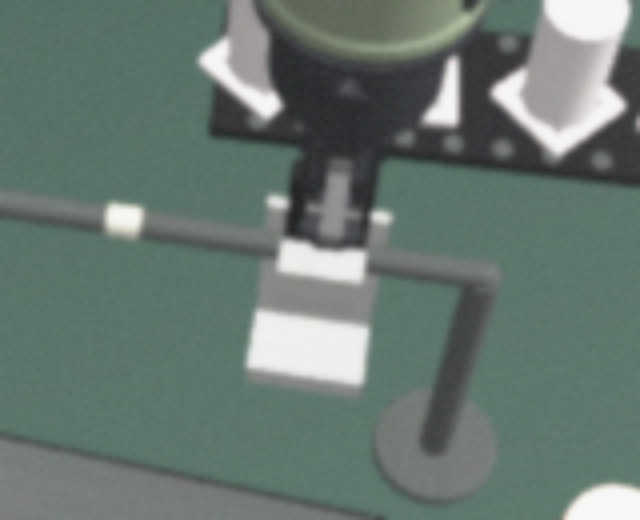

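```bash
python3 -m pendant '[-1,0,0,-0.011,0,-1,0,0,0,0]'|grep -E "pos|ft"; python3 -m pendant '[-1,-0.03,0,0,0,-1,-0.04,0,0,0,-1,-0.04,0,0,0,-1,-0.04,0,0,0,-1,-0.04,0,0,0,-1,0,0,0,0]'|grep -E "pos|ft|grip"
```

```text
position: [0.6727, 0.1003, 0.2309]
ft_force: [-0.0, -0.0, 14.7]
position: [0.6738, 0.0516, 0.2309]
ft_force: [-0.1, -4.1, 9.5]
gripper_width: 0.0111
gripper_force: 81.2
```

```bash
python3 -m pendant '[-1,-0.04,0,0,0,-1,-0.04,0,0,0,-1,-0.04,0,0,0,-1,-0.04,0,0,0,-1,-0.02,0,0,0,-1,0,0,0,0]'|grep -E "pos|ft|grip"
python3 - <<'E'
from h import *
s,si=snap("scene","sc25"),snap("side","si25")
cv2.imwrite("pics/h6.png",cv2.resize(s["pixels"][200:320,250:390],None,fx=4,fy=4))
p=manip.state()["position"];print(p)
hang([s],(p[0],p[1],.015),.092,pad=3)
E
```

```text
position: [0.6744, 0.0072, 0.2309]
ft_force: [-0.5, -1.3, 9.4]
gripper_width: 0.0112
gripper_force: 81.3
[0.6743832  0.00719576 0.23089558]
hanger [0.6728 0.0054 0.0096] 0.142
```

View pics/h6.png

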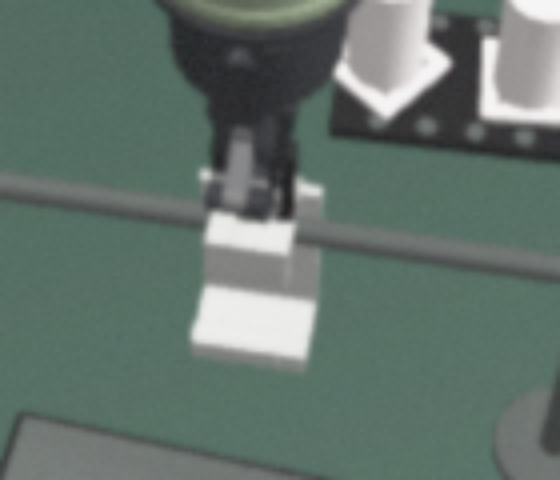

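Run:
```python
from h import *
obs=[]
for n,f in(("scene","sc3"),("side","side0"),("scene","scene0")):
    c=manip.camera(n);I=cv2.imread(f"pics/{f}.png").astype(float).min(2);u=proj(c,[[.674,-.0005,.202]])[0].astype(int)
    w=I[u[1]-9:u[1]+10,u[0]-9:u[0]+10];w=np.clip(w-115,0,None)
    n_,L=cv2.connectedComponents((w>0).astype(np.uint8));k=L[9,9] or 1;w=w*(L==k);ys,xs=np.mgrid[:19,:19]
    m=((w*xs).sum()/w.sum()+u[0]-9,(w*ys).sum()/w.sum()+u[1]-9);print(f,np.round(m,1),(w>0).sum(),ray(c,*m,.203).round(4));obs.append((c,*m))
print(tri(obs[1:]))
s,si=snap("scene"),snap("side")
for c in(s,si): hang([c],(.6735,.006,.0096),.092,pad=3);
# hanger yaw-fixed check, wrist tab
w=snap("wrist","w25")
```

```text
sc3 [310.5 254.1] 100 [ 6.743e-01 -1.000e-04  2.030e-01]
side0 [293.6 213. ] 47 [ 6.73e-01 -4.00e-04  2.03e-01]
scene0 [310.5 254.1] 92 [ 6.743e-01 -1.000e-04  2.030e-01]
(array([ 6.73475524e-01, -5.41240973e-04,  2.02175273e-01]), np.float64(0.0006608201895043181))
hanger [0.6735 0.0053 0.0265] 0.147
hanger [0.6772 0.0039 0.0194] 0.374
```

```bash
python3 -m pendant '[-1,-0.01,0,0,0,-1,-0.011,0,0,0,-1,0,0,0,0,-1,0,0,0,0]'|grep -E "pos|ft|grip"
python3 - <<'E'
from h import *
s=snap("scene");p=manip.state()["position"];print(p)
for p0 in((.6735,.002,.02),(.673,-.002,.01)): hang([s],p0,.092,pad=3)
E
```

```text
position: [0.6745, 0.0035, 0.2309]
ft_force: [0.6, 5.0, 10.5]
gripper_width: 0.0112
gripper_force: 81.4
[0.6744572  0.00352405 0.23087873]
hanger [ 0.6732  0.002  -0.0049] 0.146
hanger [ 0.6726  0.0013 -0.0226] 0.152
```

```bash
python3 -m pendant '[-1,-0.008,0,0,0,-1,0,0,0,0,-1,0,0,0,0]'|grep -E "pos|ft|grip"
python3 - <<'E'
from h import *
s=snap("scene");p=manip.state()["position"];print(p)
for p0 in((.6735,.002,.015),(.673,-.002,.01)): hang([s],p0,.092,pad=3)
E
```

```text
position: [0.6745, 0.0018, 0.2309]
ft_force: [0.0, 6.4, 11.1]
gripper_width: 0.0109
gripper_force: 81.4
[0.674482   0.00181097 0.23088979]
hanger [6.729e-01 3.000e-04 2.250e-02] 0.141
hanger [ 0.6717 -0.      0.0018] 0.15
```

```bash
python3 -m pendant '[-1,0.005,0,-0.006,0,-1,0,0,0,0,-0.4,0,0,0,0,-0.4,0,0,0,0,-0.4,0,0,0,0,0.2,0,0,0,0,0.2,0,0,0,0,0.2,0,0,0,0]'|grep -E "pos|ft|grip"; python3 -m pendant '[0.2,0,0,-0.05,0,0.2,0,0,-0.1,0,0.2,0,0,-0.13,0,0.2,0,0,-0.13,0,0.2,0,0,-0.1,0,0.2,0,0,0,0]'|grep -E "pos|ft"; python3 -m pendant '[0.2,0,-0.13,0,0,0.2,0,-0.13,0,0,0.2,0,-0.13,0,0,0.2,0,-0.13,0,0,0.2,0,0,0,0,0.2,0,0,0,0,0.2,0,0,0,0]'|grep -E "pos|ft";python3 - <<'E'
from h import *
s=snap("scene","sc30");si=snap("side","si30")
for p0 in((.6735,.002,.015),(.673,-.002,.01)): hang([s],p0,.092,pad=5)
hang([si],p0,.092,pad=5)
w=snap("wrist")
cv2.imwrite("pics/f.png",np.hstack([s["pixels"][130:370,250:520],cv2.resize(s["pixels"][210:310,265:385],None,fx=2.4,fy=2.4),si["pixels"][180:420,190:390]]))
E
```

```text
position: [0.6739, 0.0017, 0.2316]
ft_force: [-0.9, -0.5, -0.5]
gripper_width: 0.0515
gripper_force: 0.0
position: [0.6747, 0.0017, 0.3641]
ft_force: [-0.1, -0.6, -0.8]
position: [0.5541, 0.0002, 0.3597]
ft_force: [-0.2, -0.5, -0.1]
hanger [6.747e-01 2.000e-04 6.600e-03] 0.115
hanger [6.748e-01 3.000e-04 1.470e-02] 0.115
hanger [ 0.6769 -0.0038  0.0755] 0.536
```

View pics/f.png

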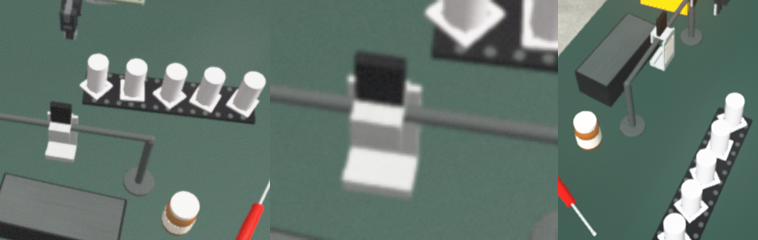

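The picture shows all five cups seated on the pegs. The hanger hangs upright on the rail at y ≈ 0.0002 m, against −0.0003 m for the mark, and the gripper is clear of everything.

```bash
python3 -c "
from bench import manip
print(manip.state()['time_s'],manip.job_done())"
```

```text
the job is handed in; nothing more can be done
70.3 None
```

I handed the job in at 70.3 s: all five cups are mouth down on their own pegs, and the hanger was hooked about 10 cm from the mark, slid along and let go, and measures within about 1 mm of centre (no verdict was returned).

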